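# Clear the packing scraps from the lab bench and put the seal scraper away

### The job

Clear up the bench: put the three pieces of rubbish (the foam block lying in the steel tray, the stepped piece of foam and the crumpled paper ball) into the grey waste bin. Lay the seal scraper flat in the tray compartment that the foam block occupied, handle towards the robot and blade away from it, the same way round as the roller in the other compartment. Leave the roller and the standing tube where they are.

Things in the scene. Friction and masses are not known exactly. Their poses are not given: they have to be found in the camera images.
- bin: Open grey rectangular waste bin, fixed on the bench, 220 (x) x 190 (y) x 140 high, walls 4 mm. Origin: centre of its underside, z up. It stands to the left or to the right of the robot's work area, turned by up to about 15 degrees.
- tray: Shallow steel tray, fixed on the bench, 220 (x) x 195 (y), on the other side from the bin. Origin: centre of its underside; x runs along its two compartments, away from the robot; z up. Floor 4 mm thick, walls 18 mm high and 5 mm thick. A 5 mm wall along the middle (y = 0) leaves two compartments, each 210 long (x) and 90 wide (y), centred at y = +47.5 and -47.5 mm. At the start one holds the foam block, the other the roller (either way).
- scraper_mid (a point): Middle of the seal scraper, a loose grey plastic hand tool (90 g) lying flat on the bench, 170 long: a straight bar handle 115 x 22 x 24 high, and at its end a broad flat blade 55 long, 72 wide, 8 high. The point is on the handle's centre line, half-way up (12 mm above the underside), half-way along the tool, at about its centre of mass; x points along the tool towards the blade (handle from x = -85 to +30 mm, blade from +30 to +85), z up.
- scraper_tip (a point): Middle of the scraper's blade edge, 85 mm along x from scraper_mid and 8 mm lower.
- foam_block_mid (a point): Centre of the white foam packing block (rubbish, loose, about 25 g): about 124 long (x), 48 wide (y), 50 high. It starts in one tray compartment, lying along it; the point is 25 mm above its underside, z up.
- foam_step_tall (a point): Centre of the tall part of the stepped white foam piece (rubbish, loose, about 22 g): a base 100 (x) x 50 (y) x 26 high whose -x half rises to 60 high (50 x 50 across). The point is 30 mm above the underside, half-way up the tall part; the low half runs from x = +25 to +75 mm from it. z up.
- paper_ball_mid (a point): Centre of the crumpled hard paper ball (rubbish, loose, about 15 g), about 60 mm across and 57 high; between flat sides it is about 52 in x and 56 in y. The point is 27 mm above its underside, z up.
- roller_mid (a point): Middle of the seal roller (loose, 140 g, stays where it is): bar handle 95 x 22 x 24 high with a 30 mm thick, 56 mm wide black roller at its far (+x) end, 150 long in all, lying along the tray's other compartment. The point is 12 mm above its underside.
- tube: Standing clear capped tube, 35 mm across the orange cap and 112 high, loose; a bystander among the rubbish. Origin: centre of its underside.
Mind the look-alikes: they are no part of the job. Leave any blue or purple look-alike of the part that bears scraper_mid alone.

How it is judged:
By the outcome, as a careful person would: the job done as asked, in the order asked, and still so for the second after the job is handed in, with the robot touching nothing.
It also fails if it takes over 72 s, if anything falls off the work surface, if the arm or the gripper's body presses on something with over 40 N, if the wrist force passes 120 N, or if a joint passes its speed limit or range.

### The arm

A 6-joint arm with a two-finger parallel gripper is mounted at the origin on the work surface. World frame = base frame: x ahead of the robot, y to its left, z up, the work surface at z = 0. Lengths are in m, angles in rad, forces in N, time in s.
With the tool pointing down it reaches from about 0.325 to 0.925 m from the base axis. Payload 3.1 kg.
Tool frame: the origin (TCP) lies midway between the tips of the shut fingers; the grasp point (between the pads) lies 19 mm behind it; z points along the fingers, y is the line along which they close (so a half turn about z gives the same grasp; the last joint's range is limited). The gripper opens to 85 mm and grips with 20 to 120 N. Pads are 22 mm wide; open, the fingers measure 114 mm over their backs; the gripper's body (76 mm by 85 mm) begins 54 mm behind the grasp point. The pads swing forward as they close: fully open they stand 13 mm farther back than shut.
Start: joints at [-1.228, 0.217, 1.613, -0, 1.311, -0.112], TCP at [0.275, -0.561, 0.192] pointing down, gripper open.
Joint ranges: [-2.75, 2.75], [-0.78, 2.1], [0.31, 2.55], [-1.13, 4.27], [0.13, 2.63], [-2.58, 2.58]. Speed limits (rad/s): [2.79, 2.79, 3.14, 3.14, 3.14, 3.14].

### API

Orientations are given as a 3x3 rotation matrix whose columns are the frame's x, y, z axes.
In Python, from cell import arm, snapshot, camera_params gives the robot as it stands. The module is installed in compiled form; this text tells all that it offers.
- The arm moves only by the tool move_arm, never from a script. Its argument "plan" is a list of rows, each an object with "delta_rot": the turn, a rotation vector about the tool's x, y, z in degrees, a list of three; "xyz": the shift along the tool's x, y, z in m, a list of three; "jaw": the opening, from 0 (shut) to 1 (fully open). In form: [{"delta_rot": [ax, ay, az], "xyz": [dx, dy, dz], "jaw": jaw}, ...]. A call has 1 to 8 rows; each row is the pose to reach, as a shift and turn from the pose commanded when the call began, along the tool's axes at that moment; what a row does not reach only later rows make up. A row lasts 1/10 s, in which the tool goes at most 50 mm and 8.59 degrees, less where a joint would pass 70% of its speed; a pose out of reach is approached as far as the arm can. A call with a gripper value outside its range is refused whole. The fingers move at their own pace and stop on an object; the grip force is fixed at half the most. Time passes only in rows, so rows that repeat a pose let the fingers close. It gives the time, the measured TCP pose, the force, the opening and the grip force at its end, in the units of the state.
- arm.state(): the state, without advancing time (a new reading comes with each control period).
- snapshot(name): name is "scene" or "top" or "wrist"; returns the picture (400x640x3 uint8, blue, green, red); there is no depth.
- camera_params(name): a dict with "K" (3x3 intrinsics, pixels), "xyz" and "orientation" of the camera in the world. Camera axes: x right, y up, looking along -z (the intrinsics and any distortion apply to the point x, -y, -z); pixel columns grow to the right and rows downward; lengths in m; the calibration is good to about 2 mm. A picture is of the moment at which its call begins: read the wrist's pose just before it. camera_params takes no time and is no camera call; for the wrist camera it gives the pose at the moment of the call.
- arm.finish_job(): hands the job in; it is judged then, once.
The state is a dict: "time_s": time; "joint_positions": joint angles; "qvel": joint speeds; "tau": joint torques, N m; "tool_pos": TCP position; "tcp_rot": TCP orientation; "wrist_force": force on the tool from outside, world axes, zero at the start; "ft_torque": the same for the moment, N m; "gripper_width": finger opening in m; "gripper_force": force on a finger pad.
Only numpy, scipy, OpenCV 4.12 (cv2) and the standard library are available. Lean on these libraries where they do the work, as an engineer would, in place of code of your own. Each camera call takes 0.05 s, during which the arm holds its last target. There are 200 camera calls.

## Working session

There is one attempt and no reset: what is moved stays moved. The work goes in short steps, Python scripts to look and compute and a tool call to move; the robot and the scene stay as the last step left them, time stands still between calls to the robot, and variables do not carry over. Pictures are saved under pics/ and viewed, at most 10 in all, crops included, and the job is handed in when it is done.

Besides the shell and the picture viewer there is one more tool, called after "Call:" by a JSON object that holds its "method" and its "body", one argument or row to a line. move_arm: Moves the arm, as the interface text tells. Its arguments: {"type":"object","properties":{"plan":{"type":"array","items":{"type":"object","properties":{"delta_rot":{"type":"array","items":{"type":"number"}},"xyz":{"type":"array","items":{"type":"number"}},"jaw":{"type":"number"}}}}},"required":["plan"]}

```bash
mkdir -p pics
python3 - <<'E'
from cell import arm, snapshot, camera_params
import cv2
for n in("scene","top"):
    cv2.imwrite(f"pics/{n}0.png",snapshot(n)); p=camera_params(n); print(n,p)
print(arm.state())
E
```

```text
scene {'K': array([[395.4037244 ,   0.        , 320.21987346],
       [  0.        , 395.4037244 , 197.5571966 ],
       [  0.        ,   0.        ,   1.        ]]), 'xyz': array([1.14812048, 0.17493834, 0.85298147]), 'orientation': array([[-0.25768017, -0.71156666,  0.65366185],
       [ 0.96613973, -0.19900804,  0.16422491],
       [ 0.013227  ,  0.67384619,  0.73875325]])}
top {'K': array([[453.49255   ,   0.        , 319.82411525],
       [  0.        , 453.49255   , 200.7739405 ],
       [  0.        ,   0.        ,   1.        ]]), 'xyz': array([0.32144243, 0.03268943, 1.39014311]), 'orientation': array([[ 0.02656116,  0.99600584, -0.08524598],
       [-0.99945746,  0.02812074,  0.01714652],
       [ 0.01947521,  0.0847443 ,  0.99621239]])}
{'time_s': 0.1, 'joint_positions': array([-1.22822677e+00,  2.17701601e-01,  1.61480523e+00, -2.62583690e-05,
        1.31131016e+00, -1.12224783e-01]), 'qvel': array([ 0.00066365, -0.00011736, -0.00362731,  0.00252797,  0.00168781,
       -0.00043806]), 'tau': array([-7.62337477e-04, -3.98074543e+01, -3.04971886e+01, -2.47201315e-04,
        4.20887140e-03, -2.41818861e-05]), 'tool_pos': array([ 0.27426263, -0.56067431,  0.19026828]), 'tcp_rot': array([[ 8.98348501e-01,  4.39282798e-01, -7.71080194e-04],
       [ 4.39283417e-01, -8.98346106e-01,  2.08657151e-03],
       [ 2.23898079e-04, -2.21319113e-03, -9.99997526e-01]]), 'wrist_force': array([0.37525676, 0.0961954 , 0.48025647]), 'ft_torque': array([ 0.06596689,  0.03209692, -0.01351959]), 'gripper_force': 0.0, 'gripper_width': 0.0855180462273945}
```

View pics/top0.png

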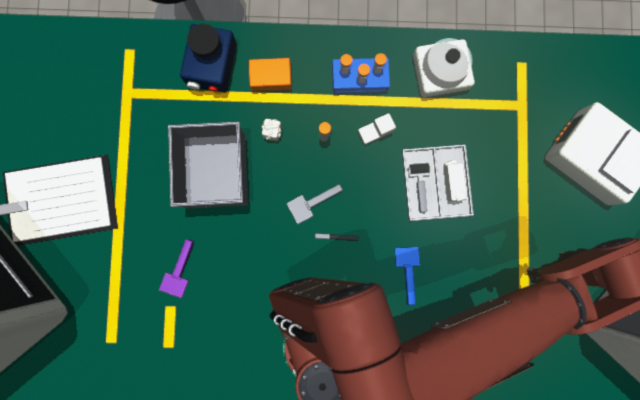

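View pics/scene0.png

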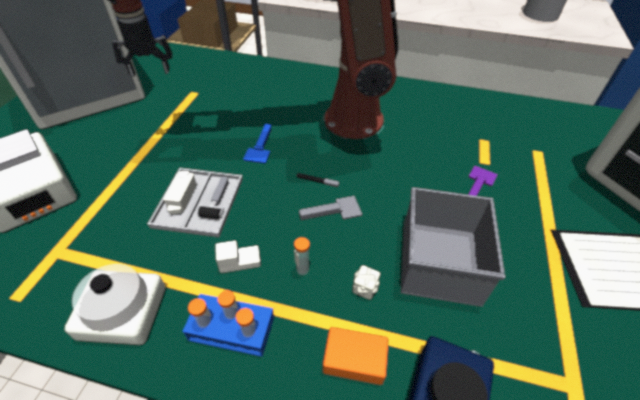

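The top view shows these candidates for the scraper: grey (314,204), purple (176,270) and blue (408,275), so I choose grey. The rubbish is the foam block (456,181), the stepped foam (377,128) and the ball (271,130). The tube is at (325,130), the roller at (420,185) and the bin at (207,165). The orange box, the thin tool at (337,237) and the notepad are not part of the job.

Run:
```python
import cv2
i=cv2.imread("pics/top0.png")
cv2.imwrite("pics/c1.png",cv2.resize(i[105:230,255:480],None,fx=3.5,fy=3.5,interpolation=cv2.INTER_CUBIC))
j=cv2.imread("pics/scene0.png")
cv2.imwrite("pics/c2.png",cv2.resize(j[160:310,140:400],None,fx=3,fy=3,interpolation=cv2.INTER_CUBIC))
```

```text
(no output)
```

View pics/c1.png

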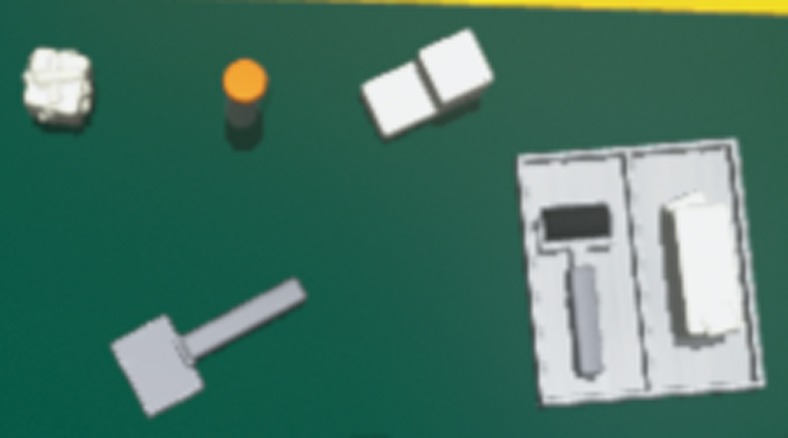

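View pics/c2.png

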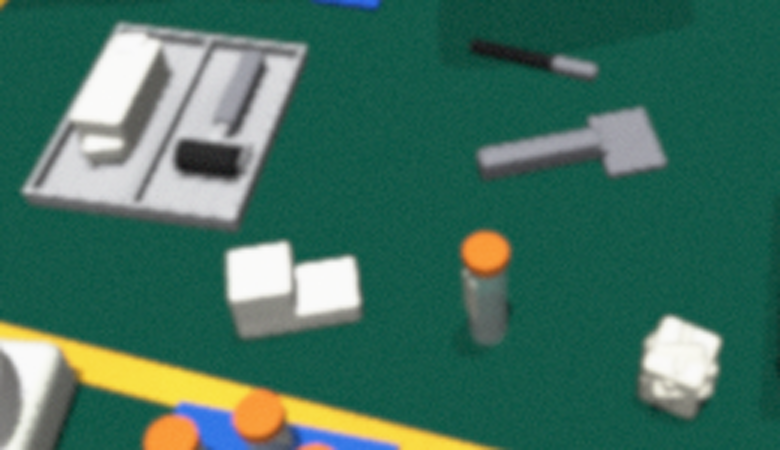

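Crop 1 shows the grey scraper with its handle end at (300,288) and its blade edge middle at (131,381). The stepped foam's tall part is the right one (457,67) and its low part is at (400,100). The foam block is in the right compartment at about (707,266), with a lower nub at its far end. The tray's rim corners are (518,155), (737,140), (765,384) and (543,405). Crop 2 agrees.

```bash
cat > h.py <<'E'
import numpy as np
from cell import camera_params
def px(name,u,v,z,p=None):
    p=p or camera_params(name);K=p["K"]
    d=p["orientation"]@np.array([(u-K[0,2])/K[0,0],-(v-K[1,2])/K[1,1],-1])
    return p["xyz"]+d*(z-p["xyz"][2])/d[2]
E
python3 - <<'E'
from h import *
np.set_printoptions(precision=4,suppress=True)
def c1(u,v,z): return px("top",255+(u+.5)/3.5-.5,105+(v+.5)/3.5-.5,z)
def c2(u,v,z): return px("scene",140+(u+.5)/3-.5,160+(v+.5)/3-.5,z)
def show(n,a,b=None,L=1):
    if b is None: print(n,a[:2]);return
    d=b-a;print(n,a[:2],b[:2],"len",np.hypot(*d[:2]),"ang",np.degrees(np.arctan2(d[1],d[0])))
show("scr",c1(300,288,.024),c1(131,381,.008))
show("scr2",c2(482,166,.024),c2(655,140,.008))
show("ball",c1(59,86,.035)); show("ball2",c2(680,365,.03))
show("step",c1(457,67,.06),c1(400,100,.026))
show("step2",c2(260,270,.06),c2(328,286,.026))
T=[c1(u,v,.018) for u,v in((518,155),(737,140),(765,384),(543,405))]
show("trayL",T[3],T[0]);show("trayR",T[2],T[1]);show("w",T[0],T[1]);print("ctr",sum(T)/4)
show("block",c1(715,334,.054),c1(698,200,.054))
show("blockW",c1(672,235,.054),c1(729,230,.054))
show("block2",c2(140,37,.054),c2(98,128,.054))
show("roller",c1(588,375,.028),c1(574,207,.034))
show("tube",c1(244,80,.112))
B=[px("top",u,v,.14) for u,v in((169,124),(240,122),(246,207),(171,207))]
show("binL",B[3],B[0]);show("binR",B[2],B[1]);show("w",B[0],B[1]);print(sum(B)/4)
Bs=[px("scene",u,v,.14) for u,v in((413,190),(493,197),(499,275),(404,263))]
for b in Bs: print(b[:2])
E
```

```text
scr [ 0.4823 -0.052 ] [0.3984 0.0925] len 0.1670223858938909 ang 120.13413687945423
scr2 [ 0.4914 -0.045 ] [0.4042 0.0991] len 0.16846759444928758 ang 121.19078832882836
ball [0.6511 0.1617]
ball2 [0.6497 0.1662]
step [ 0.6722 -0.1799] [ 0.6502 -0.1357] len 0.049379272409987705 ang 116.51413413576846
step2 [ 0.6721 -0.1758] [ 0.6515 -0.13  ] len 0.050238251297667215 ang 114.18462022362708
trayL [ 0.3869 -0.2657] [ 0.6062 -0.2415] len 0.22060529679337346 ang 6.297484549008439
trayR [ 0.4105 -0.4597] [ 0.6255 -0.4353] len 0.21636992652735104 ang 6.469395828773446
w [ 0.6062 -0.2415] [ 0.6255 -0.4353] len 0.19475178575409713 ang -84.30254265622084
ctr [ 0.5073 -0.3506  0.018 ]
block [ 0.4496 -0.4041] [ 0.5644 -0.3894] len 0.11573083282642084 ang 7.291619424701927
blockW [ 0.5334 -0.3671] [ 0.5392 -0.4161] len 0.04932794069375298 ang -83.29245259377683
block2 [ 0.4488 -0.4009] [ 0.565 -0.381] len 0.11790244904526559 ang 9.67747848866629
roller [ 0.4134 -0.3023] [ 0.5586 -0.2876] len 0.14597195767134982 ang 5.791982653061084
tube [0.6421 0.0033]
binL [0.3997 0.4194] [0.6314 0.4375] len 0.23236130041900116 ang 4.472557786740488
binR [0.4055 0.2141] [0.6433 0.2404] len 0.23929939356199795 ang 6.322368538268936
w [0.6314 0.4375] [0.6433 0.2404] len 0.19741138593930949 ang -86.53512990553375
[0.52   0.3278 0.14  ]
[0.4303 0.2328]
[0.4008 0.4259]
[0.628  0.4318]
[0.6513 0.2367]
```

```bash
cat >> h.py <<'E'
from cell import arm
from scipy.spatial.transform import Rotation as Ro
def go(*wps):
    """wps: (x,y,z,yaw of tool x deg); prints tool shift and turn of each from the present pose"""
    s=arm.state();R=s["tcp_rot"];p=s["tool_pos"];yaw=np.degrees(np.arctan2(R[1,0],R[0,0]))
    print("t",round(s["time_s"],2),"p",p.round(4),"yaw",round(yaw,1),"w",round(s["gripper_width"],4))
    for x,y,z,a in wps:
        T=Ro.from_euler("z",a,degrees=True)*Ro.from_euler("x",180,degrees=True)
        d=(Ro.from_matrix(R).inv()*T).as_rotvec(degrees=True)
        print("xyz",(R.T@(np.array([x,y,z])-p)).round(4),"rot",d.round(1))
E
python3 -c "
from h import *
go((.507,-.394,.20,7))"
```

```text
t 0.1 p [ 0.2743 -0.5607  0.1903] yaw 26.1 w 0.0855
xyz [ 0.2823 -0.0475 -0.0096] rot [-0.1  0.  19.1]
```

Call:
{"method": "move_arm", "body": {
  "plan": [
    {"delta_rot": [0,0,19.1],"xyz": [0.282,-0.0475,-0.01],"jaw": 0.85},
    {"delta_rot": [0,0,19.1],"xyz": [0.282,-0.0475,-0.01],"jaw": 0.85},
    {"delta_rot": [0,0,19.1],"xyz": [0.282,-0.0475,-0.01],"jaw": 0.85},
    {"delta_rot": [0,0,19.1],"xyz": [0.282,-0.0475,-0.01],"jaw": 0.85},
    {"delta_rot": [0,0,19.1],"xyz": [0.282,-0.0475,-0.01],"jaw": 0.85},
    {"delta_rot": [0,0,19.1],"xyz": [0.282,-0.0475,-0.01],"jaw": 0.85},
    {"delta_rot": [0,0,19.1],"xyz": [0.282,-0.0475,-0.01],"jaw": 0.85},
    {"delta_rot": [0,0,19.1],"xyz": [0.282,-0.0475,-0.01],"jaw": 0.85}
  ]
}}

```text
time_s: 0.9
tool_pos: [0.5073, -0.3939, 0.2008]
tcp_rot: [[0.992, 0.123, -0.001], [0.123, -0.992, 0.0], [-0.001, -0.001, -1.0]]
wrist_force: [0.2, 0.2, 0.2]
gripper_width: 0.0725
gripper_force: 0.0
```

Run:
```python
from h import *
from cell import snapshot
import cv2,pickle
go((.507,-.394,.20,7),(.507,-.394,.022,7))
p=camera_params("wrist");im=snapshot("wrist");cv2.imwrite("pics/w1.png",im);pickle.dump(p,open("w1.pkl","wb"))
print(p)
```

```text
t 0.9 p [ 0.5073 -0.3939  0.2008] yaw 7.1 w 0.0725
xyz [-0.0004  0.      0.0008] rot [-0.   0.1  0.1]
xyz [-1.000e-04  1.000e-04  1.788e-01] rot [-0.   0.1  0.1]
{'K': array([[313.1783548 ,   0.        , 326.1250668 ],
       [  0.        , 313.1783548 , 200.86427116],
       [  0.        ,   0.        ,   1.        ]]), 'xyz': array([ 0.57611654, -0.38654078,  0.38345883]), 'orientation': array([[ 1.23659337e-01,  9.54304575e-01,  2.72049897e-01],
       [-9.92324497e-01,  1.19108861e-01,  3.32441180e-02],
       [-6.78539473e-04, -2.74072723e-01,  9.61708730e-01]])}
```

View pics/w1.png

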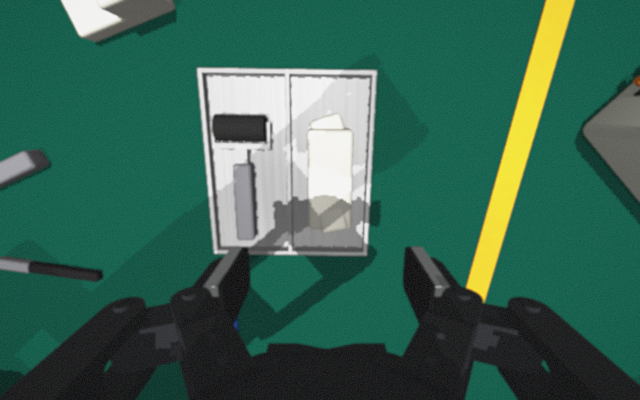

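The wrist view shows the block's top face from (308,130) to (351,230). The tray rim corners are (199,70), (376,72), (367,254) and (214,253).

Run:
```python
from h import *
import pickle
p=pickle.load(open("w1.pkl","rb"))
for n,z,q in(("blk",.054,((308,130),(351,130),(350,230),(310,230))),("tray",.018,((199,70),(376,72),(367,254),(214,253)))):
    P=[px("",u,v,z,p) for u,v in q]
    print(n,[a[:2].round(4) for a in P],(sum(P)/4).round(4))
print(px("",291,72,.018,p),px("",290,253,.018,p))
```

```text
blk [array([ 0.5558, -0.3701]), array([ 0.5612, -0.4139]), array([ 0.4525, -0.4288]), array([ 0.4469, -0.3842])] [ 0.5041 -0.3992  0.054 ]
tray [array([ 0.6021, -0.2441]), array([ 0.6238, -0.4349]), array([ 0.4093, -0.4596]), array([ 0.3865, -0.2659])] [ 0.5054 -0.3511  0.018 ]
[ 0.61242784 -0.34332076  0.018     ] [ 0.39850292 -0.36204721  0.018     ]
```

Call:
{"method": "move_arm", "body": {
  "plan": [
    {"delta_rot": [0,0,0],"xyz": [-0.0025,0.0037,0.05],"jaw": 0.85},
    {"delta_rot": [0,0,0],"xyz": [-0.0025,0.0037,0.1],"jaw": 0.85},
    {"delta_rot": [0,0,0],"xyz": [-0.0025,0.0037,0.15],"jaw": 0.85},
    {"delta_rot": [0,0,0],"xyz": [-0.0025,0.0037,0.178],"jaw": 0.85},
    {"delta_rot": [0,0,0],"xyz": [-0.0025,0.0037,0.178],"jaw": 0.3},
    {"delta_rot": [0,0,0],"xyz": [-0.0025,0.0037,0.178],"jaw": 0.3},
    {"delta_rot": [0,0,0],"xyz": [-0.0025,0.0037,0.178],"jaw": 0.3},
    {"delta_rot": [0,0,0],"xyz": [-0.0025,0.0037,0.178],"jaw": 0.3}
  ]
}}

```text
time_s: 1.75
tool_pos: [0.5067, -0.4011, 0.0269]
tcp_rot: [[0.993, 0.121, 0.004], [0.121, -0.993, -0.004], [0.004, 0.005, -1.0]]
wrist_force: [-0.6, 1.5, 0.3]
gripper_width: 0.0256
gripper_force: 0.0
```

Call:
{"method": "move_arm", "body": {
  "plan": [
    {"delta_rot": [0,0,0],"xyz": [0,0,0],"jaw": 0.3},
    {"delta_rot": [0,0,0],"xyz": [0,0,-0.05],"jaw": 0.3},
    {"delta_rot": [0,0,0],"xyz": [0,0,-0.1],"jaw": 0.3},
    {"delta_rot": [0,0,0],"xyz": [0,0,-0.15],"jaw": 0.3},
    {"delta_rot": [0,0,0],"xyz": [0,0,-0.2],"jaw": 0.3},
    {"delta_rot": [0,0,0],"xyz": [0,0,-0.23],"jaw": 0.3}
  ]
}}

```text
time_s: 2.35
tool_pos: [0.5068, -0.4004, 0.2608]
tcp_rot: [[0.993, 0.122, 0.007], [0.122, -0.993, -0.007], [0.006, 0.008, -1.0]]
wrist_force: [0.6, -0.3, 0.3]
gripper_width: 0.0258
gripper_force: 0.0
```

```bash
python3 -c "
from h import *
print(arm.state()['gripper_force'])
go((.59,-.05,.25,7),(.523,.36,.25,6),(.523,.36,.11,6))"
```

```text
0.0
t 2.35 p [ 0.5068 -0.4004  0.2608] yaw 7.0 w 0.0258
xyz [ 0.1251 -0.3377  0.009 ] rot [ 0.4 -0.3 -0. ]
xyz [ 0.1084 -0.7528  0.0058] rot [ 0.4 -0.3  1. ]
xyz [ 0.1076 -0.7539  0.1458] rot [ 0.4 -0.3  1. ]
```

The fingers closed on nothing, so I need to look.

Run:
```python
from h import *
from cell import snapshot
import cv2,pickle
p=camera_params("wrist");im=snapshot("wrist")
pickle.dump(p,open("w2.pkl","wb"))
t=cv2.resize(snapshot("top")[100:250,380:500],None,fx=2,fy=2,interpolation=2)
im[-300:,-240:]=t
cv2.imwrite("pics/w2.png",im)
```

```text
(no output)
```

View pics/w2.png

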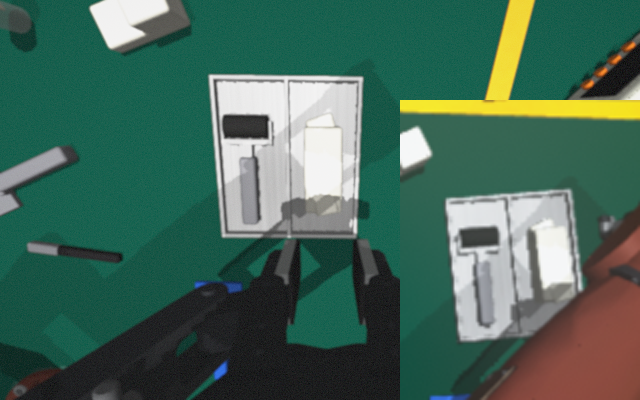

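Run:
```python
from h import *
import pickle
go((.505,-.398,.2,7))
s=arm.state();print(s['qvel'].round(3),s['wrist_force'],s['tcp_rot'].round(4))
p=pickle.load(open("w2.pkl","rb"))
P=[px("",u,v,.054,p) for u,v in ((306,127),(341,127),(341,213),(306,213))]
print([a[:2].round(4) for a in P],(sum(P)/4).round(4))
P=[px("",u,v,.018,p) for u,v in ((209,76),(362,77),(355,237),(221,236))]
print([a[:2].round(4) for a in P],(sum(P)/4).round(4))
```

```text
t 2.45 p [ 0.5083 -0.4018  0.2632] yaw 7.0 w 0.0258
xyz [-0.0034 -0.005   0.0631] rot [ 0.7 -0.6 -0. ]
[-0.001  0.05   0.087  0.    -0.034  0.001] [-0.02921461  0.60974813  0.72035226] [[ 0.9925  0.1214  0.0112]
 [ 0.1216 -0.9925 -0.011 ]
 [ 0.0098  0.0123 -0.9999]]
[array([ 0.5565, -0.3723]), array([ 0.5616, -0.4145]), array([ 0.4531, -0.4291]), array([ 0.4477, -0.3838])] [ 0.5047 -0.3999  0.054 ]
[array([ 0.6026, -0.2419]), array([ 0.6252, -0.4348]), array([ 0.408 , -0.4578]), array([ 0.3864, -0.2641])] [ 0.5055 -0.3497  0.018 ]
```

Call:
{"method": "move_arm", "body": {
  "plan": [
    {"delta_rot": [0,0,0],"xyz": [0,0,0],"jaw": 0.85},
    {"delta_rot": [0,0,0],"xyz": [0,0,0],"jaw": 0.85},
    {"delta_rot": [0,0,0],"xyz": [0,0,0],"jaw": 0.85},
    {"delta_rot": [0,0,0],"xyz": [0,0,0],"jaw": 0.85},
    {"delta_rot": [0,0,0],"xyz": [0,0,0],"jaw": 0.85}
  ]
}}

```text
time_s: 2.95
tool_pos: [0.5046, -0.3985, 0.2521]
tcp_rot: [[0.993, 0.121, -0.002], [0.121, -0.993, 0.002], [-0.001, -0.002, -1.0]]
wrist_force: [-0.1, 0.5, -0.3]
gripper_width: 0.0725
gripper_force: 0.0
```

Run:
```python
from h import *
go((.505,-.399,.2,7))
s=arm.state();print(s['qvel'].round(3),s['wrist_force'],s['tcp_rot'].round(4))
```

```text
t 2.95 p [ 0.5046 -0.3985  0.2521] yaw 7.0 w 0.0725
xyz [0.0005 0.0007 0.0521] rot [-0.1  0.1 -0. ]
[ 0.002 -0.005 -0.009  0.     0.001  0.   ] [-0.11713691  0.52702813 -0.28125443] [[ 0.9926  0.1211 -0.0017]
 [ 0.1211 -0.9926  0.0017]
 [-0.0015 -0.0018 -1.    ]]
```

```bash
python3 - <<'E'
from h import *
import pickle
W={n:pickle.load(open(n+".pkl","rb")) for n in("w1","w2")}
def ray(n,u,v):
    p=W.get(n) or camera_params(n)
    if n=="top":u,v=255+(u+.5)/3.5-.5,105+(v+.5)/3.5-.5
    if n=="scene":u,v=140+(u+.5)/3-.5,160+(v+.5)/3-.5
    K=p["K"];d=p["orientation"]@np.array([(u-K[0,2])/K[0,0],-(v-K[1,2])/K[1,1],-1]);return p["xyz"],d/np.linalg.norm(d)
def tri(*o):
    A=0;b=0
    for q in o:
        c,d=ray(*q);M=np.eye(3)-np.outer(d,d);A=A+M;b=b+M@c
    return np.linalg.solve(A,b).round(4)
near=[("w1",330,230),("w2",323.5,213),("top",715,334),("scene",140,37)]
far=[("w1",330,130),("w2",323.5,127),("scene",98,128)]
print(tri(*near),tri(near[0],near[3]),tri(near[0],near[2]));print(tri(*far),tri(far[0],far[2]))
E
python3 - <<'E'
import cv2
a=cv2.imread("pics/scene0.png")[162:222,145:245];b=cv2.imread("pics/w1.png")[60:265,190:390]
a=cv2.resize(a,None,fx=4,fy=4,interpolation=2);b=cv2.resize(b,None,fx=1.9,fy=1.9,interpolation=2)
import numpy as np
c=np.zeros((400,800,3),np.uint8);c[:240,:400]=a;c[:b.shape[0],400:400+b.shape[1]]=b
cv2.imwrite("pics/c3.png",c)
E
```

```text
[ 0.4486 -0.4053  0.0512] [ 0.4458 -0.4057  0.0483] [ 0.4493 -0.4058  0.0517]
[ 0.5572 -0.3922  0.0407] [ 0.5566 -0.3915  0.0407]
```

View pics/c3.png

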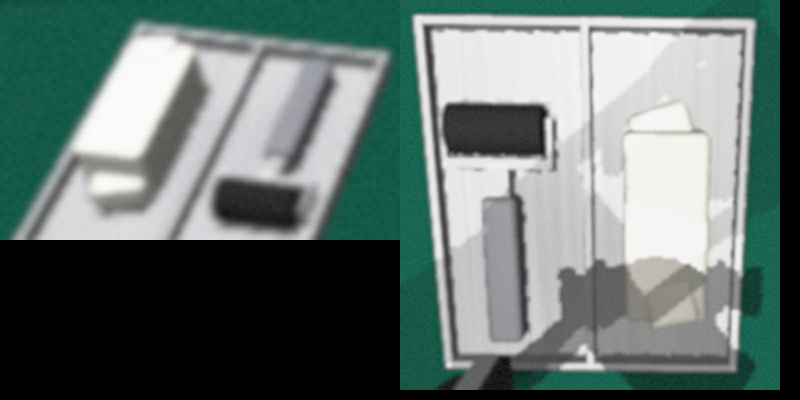

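The block is where I measured it and about 50 mm high. The arm swings for a few tenths of a second after stops, so the fingers closed before it had settled. I'll go slower, a little lower, and let it settle before closing.

Call:
{"method": "move_arm", "body": {
  "plan": [
    {"delta_rot": [0,0,0],"xyz": [0.0005,0.0007,0.05],"jaw": 0.8},
    {"delta_rot": [0,0,0],"xyz": [0.0005,0.0007,0.1],"jaw": 0.8},
    {"delta_rot": [0,0,0],"xyz": [0.0005,0.0007,0.145],"jaw": 0.8},
    {"delta_rot": [0,0,0],"xyz": [0.0005,0.0007,0.18],"jaw": 0.8},
    {"delta_rot": [0,0,0],"xyz": [0.0005,0.0007,0.205],"jaw": 0.8},
    {"delta_rot": [0,0,0],"xyz": [0.0005,0.0007,0.222],"jaw": 0.8},
    {"delta_rot": [0,0,0],"xyz": [0.0005,0.0007,0.232],"jaw": 0.8},
    {"delta_rot": [0,0,0],"xyz": [0.0005,0.0007,0.236],"jaw": 0.8}
  ]
}}

```text
time_s: 3.75
tool_pos: [0.5055, -0.3995, 0.0168]
tcp_rot: [[0.993, 0.121, -0.001], [0.121, -0.993, 0.001], [-0.0, -0.001, -1.0]]
wrist_force: [-0.6, 1.7, 0.4]
gripper_width: 0.0685
gripper_force: 0.0
```

Call:
{"method": "move_arm", "body": {
  "plan": [
    {"delta_rot": [0,0,0],"xyz": [0,0,0],"jaw": 0.8},
    {"delta_rot": [0,0,0],"xyz": [0,0,0],"jaw": 0.8},
    {"delta_rot": [0,0,0],"xyz": [0,0,0],"jaw": 0.8},
    {"delta_rot": [0,0,0],"xyz": [0,0,0],"jaw": 0.8}
  ]
}}

```text
time_s: 4.15
tool_pos: [0.5063, -0.4002, 0.0188]
tcp_rot: [[0.993, 0.121, 0.002], [0.121, -0.993, -0.002], [0.001, 0.002, -1.0]]
wrist_force: [0.6, 0.7, 0.8]
gripper_width: 0.0682
gripper_force: 0.0
```

Call:
{"method": "move_arm", "body": {
  "plan": [
    {"delta_rot": [0,0,0],"xyz": [0,0,0],"jaw": 0.65},
    {"delta_rot": [0,0,0],"xyz": [0,0,0],"jaw": 0.5},
    {"delta_rot": [0,0,0],"xyz": [0,0,0],"jaw": 0.4},
    {"delta_rot": [0,0,0],"xyz": [0,0,0],"jaw": 0.4},
    {"delta_rot": [0,0,0],"xyz": [0,0,0],"jaw": 0.4}
  ]
}}

```text
time_s: 4.65
tool_pos: [0.5055, -0.3995, 0.0174]
tcp_rot: [[0.993, 0.121, -0.0], [0.121, -0.993, 0.0], [-0.0, -0.0, -1.0]]
wrist_force: [0.3, -0.6, 0.3]
gripper_width: 0.0341
gripper_force: 0.0
```

Run:
```python
from cell import snapshot
import cv2,numpy as np
w=snapshot("wrist");s=snapshot("scene")[150:250,130:260]
c=np.zeros((600,640,3),np.uint8);c[:300,:480]=cv2.resize(w,(480,300),interpolation=3);c[300:,:390]=cv2.resize(s,(390,300),interpolation=2)
cv2.imwrite("pics/w3.png",c)
```

```text
(no output)
```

View pics/w3.png

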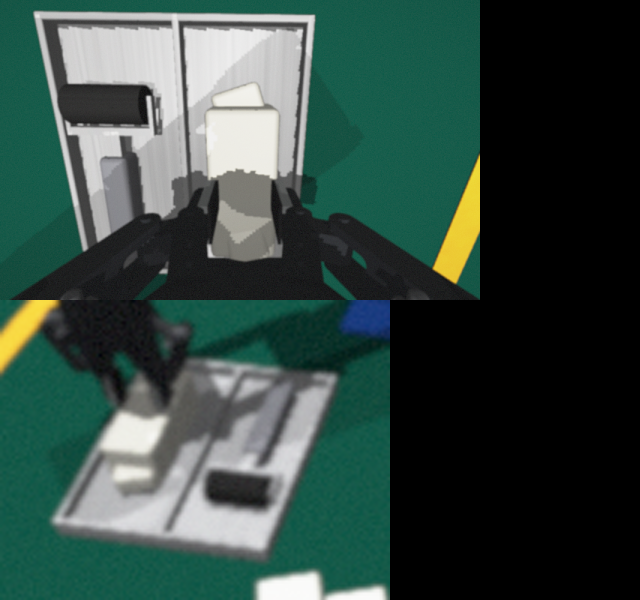

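The fingers straddle the block at the right height without touching it yet, so it seems narrower at the middle. I'll close further.

Call:
{"method": "move_arm", "body": {
  "plan": [
    {"delta_rot": [0,0,0],"xyz": [0,0,0],"jaw": 0.2},
    {"delta_rot": [0,0,0],"xyz": [0,0,0],"jaw": 0.0},
    {"delta_rot": [0,0,0],"xyz": [0,0,0],"jaw": 0.0},
    {"delta_rot": [0,0,0],"xyz": [0,0,0],"jaw": 0.0},
    {"delta_rot": [0,0,0],"xyz": [0,0,0],"jaw": 0.0}
  ]
}}

```text
time_s: 5.25
tool_pos: [0.5056, -0.3995, 0.0175]
tcp_rot: [[0.993, 0.121, 0.0], [0.121, -0.993, -0.0], [-0.0, 0.0, -1.0]]
wrist_force: [0.1, -0.1, 0.3]
gripper_width: 0.0002
gripper_force: 0.0
```

Run:
```python
from cell import snapshot
import cv2,numpy as np
g=cv2.cvtColor(snapshot("wrist"),cv2.COLOR_BGR2GRAY)[100:365:8,200:440:4]
ch=" .:-=+*#%@"
for r in g: print("".join(ch[min(9,int(v)//26)] for v in r))
```

```text
%%%%%%%%%%%:*%%%%%%%%%@%%%%%#%%%#%################-=#*::::::
%%%%%%%%%%%:*%%%%%%%%%%###%#######################:+#+::::::
##%%%%%%%%%-=%%%%%%%%%######**%%%@@@#############*:*#-::::::
 +##%%%%%#%--%%%%%%%###*#%%@@@@@@@@@%*###########=:##-::::::
#:=-%%%%%%%=-%%%%####%@@@@@@@@@@@@@@@############*:##:::::::
%:-=%%%%%#%+:%%######*%@@@@@@@@@@@@@@%+=+########=-#*:::::::
%:#=#%%%%%%*:######*%%%%%%%%%%%%%%%%%%%%%%#######:-#*:::::::
%-*=#%%%%##*:*####*%@@@@@@@@@@@@@@@@@@@@@@%*#####-=#+:::::::
%+=-+%%####*:*#####%@@@@@@@@@@@@@@@@@@@@@@%*#####:+#-:::::::
%*:=+##*####:+##%%%@@@@@@@@@@@@@@@@@@@@@@@%*####*:*#-:::::::
%#++*##*##*#:+#####@@@@@@@@@@@@@@@@@@@@@@@%*####=:##::::::::
*#***###*#*#-=#####%@@@@@@@@@@@@@@@@@@@@@@%*####*:##::::::::
*#****##*#*#--##**#%@@@@@@@@@@@@@@@@@@@@@@%*####=-#*::::::::
******#****#=:##***%%@@@@@@@@@@@@@@@@@@@@@%*####:=#+::::::::
******#****#+:*##***%@@@@@@@@@@@@@@@@@@@@@#*####-+#=::::::::
***********#*:##****%@@@@@@@@@@@@@@@@@@@@%######:*#-::::::::
***********#*:******%@@@@@++#==+@%+#@@@@@%#**##*:##:::::::::
**********+##:-----=%%*=================%%#-----:##....:::::
**
[... 273 characters left out ...]
..-:. . .:====#%:=+::::::::::
##****+---:... .----=+. .     ..... ... . ===+#::.....::::::
##**--:.. .....  ........ . .   . . ....... ..: ..........::
#*-... .  .   .. .........  .  .... . ...  .  ......  .... .
.... . .... ....   ......... .....  ..  ... ... ....... ....
....  .. ..........  .        ...  .  ... .  .......... ....
. . ..... ...... .. ... .. ....--. . ..  .. .... ......... .
......+*#....... . ..  ..... .:==:.  .. . .... . ......:::..
...-**#*: ....   ... ...  .. .:==: . ... . .  . ... ....::::
 .:-:... .    . ...   . ..... .--. ... .... .....  ... . ..:
 ...... ...  .. . ... .   .   ..   .   ... .................
. ......  .... ... ... . . ... . .. . . ..  .  ..  . .. .  .
```

Run:
```python
from h import *
p=camera_params("wrist");s=arm.state()
t=s["tool_pos"];R=s["tcp_rot"]
print("cam in tool",R.T@(p["xyz"]-t),p["xyz"])
def pr(P):
    q=p["orientation"].T@(P-p["xyz"]);K=p["K"];return (K[0,0]*q[0]/-q[2]+K[0,2],-K[1,1]*q[1]/-q[2]+K[1,2])
for dz in(0,-.02,-.04,-.06): print(dz,pr(t+R@np.array([0,0,dz])))
for P in((.4475,-.4053,.054),(.4475,-.4053,.024),(.567,-.392,.054),(.557,-.392,.054),(.51,-.399,.054)): print(P,pr(np.array(P)))
```

```text
cam in tool [ 0.06890631  0.00108607 -0.18278627] [ 0.57412643 -0.39224971  0.20028933]
0 (np.float64(324.38157934258015), np.float64(227.2994256542593))
-0.02 (np.float64(324.18826608685464), np.float64(239.94011632859102))
-0.04 (np.float64(323.94731653265643), np.float64(255.69572900660506))
-0.06 (np.float64(323.6386485344371), np.float64(275.87942862881164))
(0.4475, -0.4053, 0.054) (np.float64(321.8589526582219), np.float64(348.1870522883107))
(0.4475, -0.4053, 0.024) (np.float64(322.4648971307449), np.float64(314.8325589060495))
(0.567, -0.392, 0.054) (np.float64(323.7071376365999), np.float64(128.13255807178484))
(0.557, -0.392, 0.054) (np.float64(321.1398165425532), np.float64(150.06078582945747))
(0.51, -0.399, 0.054) (np.float64(324.01865541794575), np.float64(244.6152249805408))
```

Run:
```python
from h import *
def pr(n,P):
    p=camera_params(n);q=p["orientation"].T@(P-p["xyz"]);K=p["K"];return (K[0,0]*q[0]/-q[2]+K[0,2]).round(1),(-K[1,1]*q[1]/-q[2]+K[1,2]).round(1),(-q[2]).round(3)
R=np.array([[.898,.439,0],[.439,-.898,0],[0,0,-1]]);t=np.array([.2743,-.5607,.1903])
for dz in(0,-.02,-.04,-.06):
  print("scene0 open",dz,[pr("scene",t+R@np.array([0,y,dz]))[:2] for y in(-.043,.043)])
s=arm.state();t=s["tool_pos"];R=s["tcp_rot"]
for x in(0,.011):
  for dz in(0,-.02,-.04,-.06): print("wrist",x,dz,pr("wrist",t+R@np.array([x,0,dz])),"scene",pr("scene",t+R@np.array([x,0,dz])))
import cv2
a=cv2.imread("pics/scene0.png")[0:90,90:200];b=cv2.imread("pics/w1.png")[225:305,180:440]
c=np.zeros((600,800,3),np.uint8);c[:360,:440]=cv2.resize(a,None,fx=4,fy=4,interpolation=2);c[360:600,:780]=cv2.resize(b,None,fx=3,fy=3,interpolation=2)
from cell import snapshot
d=snapshot("scene")[165:235,145:235];c[:280,440:]=cv2.resize(d,None,fx=4,fy=4,interpolation=2)
cv2.imwrite("pics/c4.png",c)
```

```text
scene0 open 0 [(np.float64(169.7), np.float64(88.6)), (np.float64(139.8), np.float64(91.3))]
scene0 open -0.02 [(np.float64(167.9), np.float64(82.6)), (np.float64(137.6), np.float64(85.4))]
scene0 open -0.04 [(np.float64(166.0), np.float64(76.6)), (np.float64(135.3), np.float64(79.3))]
scene0 open -0.06 [(np.float64(164.1), np.float64(70.3)), (np.float64(133.0), np.float64(73.0))]
wrist 0 0 (np.float64(324.4), np.float64(227.3), np.float64(0.195)) scene (np.float64(180.3), np.float64(194.6), np.float64(1.132))
wrist 0 -0.02 (np.float64(324.2), np.float64(239.9), np.float64(0.175)) scene (np.float64(178.5), np.float64(189.8), np.float64(1.117))
wrist 0 -0.04 (np.float64(323.9), np.float64(255.7), np.float64(0.156)) scene (np.float64(176.7), np.float64(184.8), np.float64(1.102))
wrist 0 -0.06 (np.float64(323.6), np.float64(275.9), np.float64(0.137)) scene (np.float64(174.9), np.float64(179.7), np.float64(1.087))
wrist 0.011 0 (np.float64(324.4), np.float64(210.4), np.float64(0.192)) scene (np.float64(178.8), np.float64(197.4), np.float64(1.124))
wrist 0.011 -0.02 (np.float64(324.2), np.float64(221.4), np.float64(0.172)) scene (np.float64(177.0), np.float64(192.6), np.float64(1.109))
wrist 0.011 -0.04 (np.float64(323.9), np.float64(235.1), np.float64(0.153)) scene (np.float64(175.2), np.float64(187.6), np.float64(1.095))
wrist 0.011 -0.06 (np.float64(323.6), np.float64(252.8), np.float64(0.134)) scene (np.float64(173.3), np.float64(182.6), np.float64(1.08))
```

View pics/c4.png

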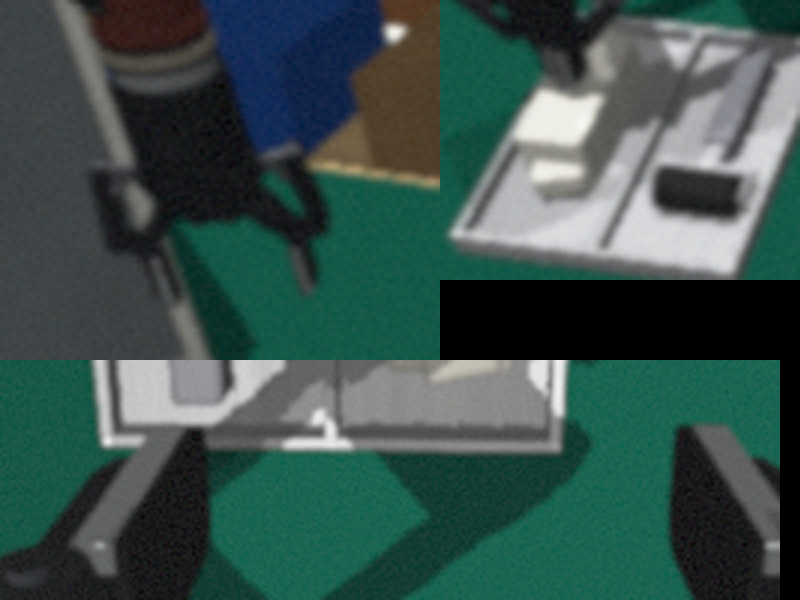

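The pictures settle it. In both the scene and wrist views the real fingertips sit about 43 mm above where tool_pos puts them: the scene tip is at row 185 and was predicted at 195. The fingers closed above the block, so true tip height ≈ tool_pos z + 0.043. I'll go 41 mm lower with the jaw open.

Call:
{"method": "move_arm", "body": {
  "plan": [
    {"delta_rot": [0,0,0],"xyz": [0,0,0],"jaw": 0.8},
    {"delta_rot": [0,0,0],"xyz": [0,0,0],"jaw": 0.8},
    {"delta_rot": [0,0,0],"xyz": [0,0,0],"jaw": 0.8},
    {"delta_rot": [0,0,0],"xyz": [0,0,0.01],"jaw": 0.8},
    {"delta_rot": [0,0,0],"xyz": [0,0,0.02],"jaw": 0.8},
    {"delta_rot": [0,0,0],"xyz": [0,0,0.03],"jaw": 0.8},
    {"delta_rot": [0,0,0],"xyz": [0,0,0.037],"jaw": 0.8},
    {"delta_rot": [0,0,0],"xyz": [0,0,0.041],"jaw": 0.8}
  ]
}}

```text
time_s: 6.15
tool_pos: [0.5047, -0.3987, -0.0253]
tcp_rot: [[0.993, 0.121, -0.002], [0.121, -0.993, 0.002], [-0.002, -0.002, -1.0]]
wrist_force: [-0.1, -1.1, 0.2]
gripper_width: 0.0679
gripper_force: 0.0
```

Call:
{"method": "move_arm", "body": {
  "plan": [
    {"delta_rot": [0,0,0],"xyz": [0,0,0],"jaw": 0.8},
    {"delta_rot": [0,0,0],"xyz": [0,0,0],"jaw": 0.6},
    {"delta_rot": [0,0,0],"xyz": [0,0,0],"jaw": 0.3},
    {"delta_rot": [0,0,0],"xyz": [0,0,0],"jaw": 0.3},
    {"delta_rot": [0,0,0],"xyz": [0,0,0],"jaw": 0.3}
  ]
}}

```text
time_s: 6.65
tool_pos: [0.506, -0.3999, -0.0229]
tcp_rot: [[0.993, 0.121, 0.001], [0.121, -0.993, -0.001], [0.001, 0.001, -1.0]]
wrist_force: [0.2, -0.4, 1.9]
gripper_width: 0.0475
gripper_force: 63.2
```

It has gripped the block: 47.5 mm and 63 N. I'll lift and carry it.

Call:
{"method": "move_arm", "body": {
  "plan": [
    {"delta_rot": [0,0,0],"xyz": [0,0,-0.04],"jaw": 0.3},
    {"delta_rot": [0,0,0],"xyz": [0,0,-0.085],"jaw": 0.3},
    {"delta_rot": [0,0,0],"xyz": [0,0,-0.13],"jaw": 0.3},
    {"delta_rot": [0,0,0],"xyz": [0,0,-0.175],"jaw": 0.3},
    {"delta_rot": [0,0,0],"xyz": [0,0,-0.215],"jaw": 0.3},
    {"delta_rot": [0,0,0],"xyz": [0,0,-0.225],"jaw": 0.3}
  ]
}}

```text
time_s: 7.25
tool_pos: [0.5083, -0.4022, 0.2089]
tcp_rot: [[0.993, 0.121, 0.008], [0.121, -0.993, -0.008], [0.007, 0.009, -1.0]]
wrist_force: [0.2, 0.5, -0.3]
gripper_width: 0.0473
gripper_force: 63.1
```

```bash
python3 -c "
from h import *
print(arm.state()['gripper_force'])
go((.56,-.05,.20,7),(.523,.36,.20,6),(.523,.36,.07,6))"
```

```text
63.050676584243774
t 7.25 p [ 0.5083 -0.4022  0.2089] yaw 7.0 w 0.0473
xyz [ 0.0939 -0.3434  0.0064] rot [ 0.5 -0.4 -0. ]
xyz [ 0.1069 -0.7548  0.0028] rot [ 0.5 -0.4  1. ]
xyz [ 0.106  -0.756   0.1328] rot [ 0.5 -0.4  1. ]
```

Call:
{"method": "move_arm", "body": {
  "plan": [
    {"delta_rot": [0,0,0],"xyz": [0.01,-0.045,0],"jaw": 0.3},
    {"delta_rot": [0,0,0],"xyz": [0.02,-0.09,0],"jaw": 0.3},
    {"delta_rot": [0,0,0],"xyz": [0.03,-0.138,0],"jaw": 0.3},
    {"delta_rot": [0,0,0],"xyz": [0.04,-0.186,0],"jaw": 0.3},
    {"delta_rot": [0,0,0],"xyz": [0.05,-0.234,0],"jaw": 0.3},
    {"delta_rot": [0,0,0],"xyz": [0.06,-0.282,0],"jaw": 0.3},
    {"delta_rot": [0,0,0],"xyz": [0.07,-0.33,0],"jaw": 0.3},
    {"delta_rot": [0,0,0],"xyz": [0.08,-0.378,0],"jaw": 0.3}
  ]
}}

```text
time_s: 8.05
tool_pos: [0.5382, -0.0126, 0.2003]
tcp_rot: [[0.993, 0.121, -0.001], [0.121, -0.993, 0.0], [-0.001, -0.0, -1.0]]
wrist_force: [0.5, -0.7, 0.4]
gripper_width: 0.0474
gripper_force: 63.1
```

Call:
{"method": "move_arm", "body": {
  "plan": [
    {"delta_rot": [0,0,0],"xyz": [0.005,-0.048,0],"jaw": 0.3},
    {"delta_rot": [0,0,0],"xyz": [0.01,-0.096,0],"jaw": 0.3},
    {"delta_rot": [0,0,0],"xyz": [0.015,-0.144,0],"jaw": 0.3},
    {"delta_rot": [0,0,0],"xyz": [0.02,-0.192,0],"jaw": 0.3},
    {"delta_rot": [0,0,0],"xyz": [0.025,-0.24,0],"jaw": 0.3},
    {"delta_rot": [0,0,0],"xyz": [0.03,-0.288,0],"jaw": 0.3},
    {"delta_rot": [0,0,0],"xyz": [0.03,-0.335,0],"jaw": 0.3},
    {"delta_rot": [0,0,0],"xyz": [0.03,-0.373,0],"jaw": 0.3}
  ]
}}

```text
time_s: 8.85
tool_pos: [0.5224, 0.3615, 0.1999]
tcp_rot: [[0.992, 0.122, -0.002], [0.122, -0.992, -0.001], [-0.002, 0.0, -1.0]]
wrist_force: [0.8, -0.2, -0.7]
gripper_width: 0.0475
gripper_force: 63.1
```

Call:
{"method": "move_arm", "body": {
  "plan": [
    {"delta_rot": [0,0,1],"xyz": [0,0,0],"jaw": 0.3},
    {"delta_rot": [0,0,1],"xyz": [0,0,0],"jaw": 0.3},
    {"delta_rot": [0,0,1],"xyz": [0,0,0],"jaw": 0.3},
    {"delta_rot": [0,0,1],"xyz": [0,0,0],"jaw": 0.3}
  ]
}}

```text
time_s: 9.25
tool_pos: [0.524, 0.3577, 0.2011]
tcp_rot: [[0.995, 0.102, -0.001], [0.102, -0.995, -0.001], [-0.001, 0.001, -1.0]]
wrist_force: [-0.3, -0.1, -0.9]
gripper_width: 0.0475
gripper_force: 63.1
```

Run:
```python
from h import *
from cell import snapshot
import cv2,pickle
print(arm.state()['gripper_force'])
go((.523,.36,.20,6),(.523,.36,.07,6))
pickle.dump(camera_params("wrist"),open("w4.pkl","wb"));w=snapshot("wrist");cv2.imwrite("pics/w4.png",w)
g=cv2.cvtColor(w,cv2.COLOR_BGR2GRAY)[0:400:11,0:640:6]
for r in g: print("".join(" .:-=+*#%@"[min(9,int(v)//26)] for v in r))
```

```text
63.054442405700684
t 9.25 p [0.524  0.3577 0.2011] yaw 5.9 w 0.0475
xyz [-0.0008 -0.0024  0.0011] rot [ 0.   0.  -0.1]
xyz [-0.0007 -0.0025  0.1311] rot [ 0.   0.  -0.1]
::::::::::::::+#*##::::::::::::::::::::::::::::::::::::::::::::::::::::::::::::::::::::::::::::::::::::::::
::::::::::::::-####-:::::::::::::::::::::::::::::::::::::::::::::::::::::::::::::::::::::::::::::::::::::::
:::::::::::::::####+:::::::::::::::::::::::::::::::::::::::::::::::::::::::::::::::::::::::::::::::::::::::
:::::::::::::::####*:::::::::::::::::::::::::::::::::::::::::::::::::::::::::::::::::::::::::::::::::::::::
:::::::::::::::#####:::::::::::::::::::::::::::::::::::::::::::::::::::::::::::::::::-=*%%#=:::::::::::::::
:::::::::::::::*####::::::::::::::::::++++++++++++++++++++++++++++++++++++++++=====-#=+%%%%%%%%::::::::::::
:::::::::::::::=####::::::::::::::::::+=...:....:.:.......................:::::::-+-*#%#%%%%%%:::::::::::::
:::::::::::::::-####::::::::::::::::::++.......:..:.........:.:...........:......+++-%%*#%#%%-:::::::::::::
::::::::::::::::####-:::::::::::::::::++.....::-----------::::::::
[... 2365 characters left out ...]
=========-. .    ...... .. ....  .. .=++++:..  ..:::
:.:.:::::::::::. .. .  . ... ...::..    .    =++================:. .  ....... .....  .... ....::::::::.....
:::::::::::::. . ........::..   ..::.  ...    ..      ..   .....   .  . ..:.  .... :... ...    ..::::::::::
.:::::::.:...  .....  ... .    . ::: .  ...  .   . ..          . .   ... .::.   ...    .  .... .  .::::::::
....::.. ... .  ...      . . . .::::.....  .    .       . ...      .  ..  .:::..  .      .   . .   ...:::::
...... .  .. .. ..   .      ..:::::..  . . .        . . .    .. . .. .... .:::::..   ..     .. ....  .  :::
...   .  . . ... .  .     . :::::.  .        ..   ... ...   . .   .     ...  ..:... .  .  .   ..... .. . ..
```

Run:
```python
from h import *
import pickle
p=pickle.load(open("w4.pkl","rb"))
for u,v in((228,55),(500,55),(240,253),(462,253)): print(px("",u,v,.14,p))
print("ball",px("",532,80,.03,p))
```

```text
[0.62450383 0.43742879 0.14      ]
[0.64440298 0.24399767 0.14      ]
[0.4705816  0.42465989 0.14      ]
[0.48981694 0.23700079 0.14      ]
ball [0.6473564  0.15007504 0.03      ]
```

Call:
{"method": "move_arm", "body": {
  "plan": [
    {"delta_rot": [0,0,0],"xyz": [0,0.002,0.045],"jaw": 0.3},
    {"delta_rot": [0,0,0],"xyz": [0,0.002,0.09],"jaw": 0.3},
    {"delta_rot": [0,0,0],"xyz": [0,0.002,0.125],"jaw": 0.3},
    {"delta_rot": [0,0,0],"xyz": [0,0.002,0.15],"jaw": 0.3},
    {"delta_rot": [0,0,0],"xyz": [0,0.002,0.155],"jaw": 0.3},
    {"delta_rot": [0,0,0],"xyz": [0,0.002,0.155],"jaw": 0.3}
  ]
}}

```text
time_s: 9.9
tool_pos: [0.5237, 0.3562, 0.0458]
tcp_rot: [[0.995, 0.103, -0.002], [0.103, -0.995, -0.001], [-0.002, 0.001, -1.0]]
wrist_force: [0.3, 0.9, -0.4]
gripper_width: 0.0473
gripper_force: 63.0
```

Call:
{"method": "move_arm", "body": {
  "plan": [
    {"delta_rot": [0,0,0],"xyz": [0,0,0],"jaw": 0.7},
    {"delta_rot": [0,0,0],"xyz": [0,0,0],"jaw": 0.72},
    {"delta_rot": [0,0,0],"xyz": [0,0,0],"jaw": 0.72},
    {"delta_rot": [0,0,0],"xyz": [0,0,-0.03],"jaw": 0.72},
    {"delta_rot": [0,0,0],"xyz": [0,0,-0.075],"jaw": 0.72},
    {"delta_rot": [0,0,0],"xyz": [0,0,-0.12],"jaw": 0.72},
    {"delta_rot": [0,0,0],"xyz": [0,0,-0.155],"jaw": 0.72},
    {"delta_rot": [0,0,0],"xyz": [0,0,-0.155],"jaw": 1}
  ]
}}

```text
time_s: 10.7
tool_pos: [0.5287, 0.36, 0.2112]
tcp_rot: [[0.994, 0.104, 0.014], [0.104, -0.995, 0.008], [0.015, -0.006, -1.0]]
wrist_force: [1.5, 1.0, 0.1]
gripper_width: 0.0741
gripper_force: 0.0
```

```bash
python3 -c "
from h import *
go((.640,.158,.20,6),(.640,.158,.12,6))"
```

```text
t 10.7 p [0.5287 0.36   0.2112] yaw 6.0 w 0.0741
xyz [0.0895 0.2125 0.0113] rot [-0.4 -0.9 -0. ]
xyz [0.0883 0.213  0.0913] rot [-0.4 -0.9 -0. ]
```

Call:
{"method": "move_arm", "body": {
  "plan": [
    {"delta_rot": [0,0,0],"xyz": [0.019,0.042,0],"jaw": 1},
    {"delta_rot": [0,0,0],"xyz": [0.038,0.084,0],"jaw": 1},
    {"delta_rot": [0,0,0],"xyz": [0.057,0.126,0],"jaw": 1},
    {"delta_rot": [0,0,0],"xyz": [0.076,0.168,0],"jaw": 1},
    {"delta_rot": [0,0,0],"xyz": [0.0946,0.21,0],"jaw": 1},
    {"delta_rot": [0,0,0],"xyz": [0.0946,0.21,0.03],"jaw": 1},
    {"delta_rot": [0,0,0],"xyz": [0.0946,0.21,0.06],"jaw": 1},
    {"delta_rot": [0,0,0],"xyz": [0.0946,0.21,0.06],"jaw": 1}
  ]
}}

```text
time_s: 11.5
tool_pos: [0.6355, 0.157, 0.1354]
tcp_rot: [[0.995, 0.103, -0.011], [0.103, -0.995, -0.001], [-0.011, 0.0, -1.0]]
wrist_force: [0.0, -1.1, -1.3]
gripper_width: 0.0854
gripper_force: 0.0
```

Call:
{"method": "move_arm", "body": {
  "plan": [
    {"delta_rot": [0,0,0],"xyz": [0,0,0],"jaw": 1},
    {"delta_rot": [0,0,0],"xyz": [0,0,0],"jaw": 1},
    {"delta_rot": [0,0,0],"xyz": [0,0,0],"jaw": 1}
  ]
}}

```text
time_s: 11.8
tool_pos: [0.6414, 0.159, 0.1441]
tcp_rot: [[0.995, 0.105, 0.004], [0.105, -0.995, 0.001], [0.004, -0.0, -1.0]]
wrist_force: [-0.1, 0.3, 0.7]
gripper_width: 0.0853
gripper_force: 0.0
```

Run:
```python
from h import *
from cell import snapshot
import cv2
go((.64,.158,.14,6))
p=camera_params("wrist");w=snapshot("wrist");cv2.imwrite("pics/w5.png",w)
g=cv2.cvtColor(w,cv2.COLOR_BGR2GRAY)
for r in g[60:400:10,150:500:5]: print("".join(" .:-=+*#%@"[min(9,int(v)//26)] for v in r))
h=cv2.cvtColor(w,cv2.COLOR_BGR2HSV);m=((h[...,1]<70)&(h[...,2]>120)).astype(np.uint8);m[:60]=0;m[330:]=0
n,_,st,ce=cv2.connectedComponentsWithStats(m)
for i in range(1,n):
    if st[i,4]>800: print(st[i],ce[i],px("",*ce[i],.03,p),[px("",st[i,0]+a*st[i,2],st[i,1]+b*st[i,3],.03,p)[:2].round(4) for a,b in((0,.5),(1,.5),(.5,0),(.5,1))])
```

```text
t 11.8 p [0.6414 0.159  0.1441] yaw 6.0 w 0.0853
xyz [-0.0015  0.0008  0.0041] rot [-0.  -0.2  0. ]
:::::-=+*#%%%%%%%%%%%%%%%%%%%%%%%%%%%%%%%%%%%%%%%%%%%%%%%%%%%%%%%%%#*+
:::::::-:::::::::::::::-=+*#%%%%%%%%%%%%%%%%%%%%%%%%%%%%%%%%%%%%%%%%%%
:::::::-:-::-:::::::::::::::::::::-:::::--=*#%%%%%%%%%%##%%%%%%%%%%%%%
-::::::::::::::::--:::::::::-::-:-::::::::::::::::::::::::-==*#%%%%%%%
:::-:::::::-::::::::--:--:::--:::::::::::::::::::::::::::::::::::::-::
::::::::::-:-:-:::::::-:::::--::::::::::::::::::::::::::::::-:::::-:::
::-:----::::-:::-:::---:::::-::::::::::::::::::::::::::::::-:-:::::-::
:-:-:--:-:::::::::::::::-::::::::::::::::::::::::::::::::::-:::-::-:::
::::::-:-::::::--:--:::::-:::::::::::::::::::::::::::::::::::::::::-:-
::::-:::-:::::::::-::::-::::::%#%#**%##::::::::::::::::::::::::-:::-::
::::::::::::::::::::::-::-:::**@@@%%@@@%#:::::::::::::::::-:::-:-:::::
-:::::::::::::::::::::::::::-%@%%%%%@@@@%::::::::::--:::::::::::::::::
::::::::::::::::::::::::--:--*%%%%@@@@%%+:::-:-::-::-:::::::::::::::::
:::::::::::::::::::.:::-:-::-@@%%%@%@@%##:::-:::::::::::::::::-----=--
::::::
[... 1295 characters left out ...]
............ ..... ...  ....  . .. ............
::....... ....   ........  ..  . .... ...  .  ...... .....   . ......:
[ 290  144   65   67 3496] [321.8360984 176.3375286] [0.65080804 0.16303299 0.03      ] [array([0.6465, 0.1935]), array([0.653 , 0.1311]), array([0.6815, 0.1655]), array([0.616 , 0.1588])]
[ 585  169   55   66 2586] [614.42382057 203.13109049] [ 0.6543247  -0.12688301  0.03      ] [array([ 0.6524, -0.0976]), array([ 0.6581, -0.1516]), array([ 0.6871, -0.1131]), array([ 0.6215, -0.1368])]
[   0  201  196  116 9537] [119.67903953 245.56191675] [0.55727584 0.36204826 0.03      ] [array([0.5289, 0.4868]), array([0.5503, 0.2843]), array([0.6031, 0.3799]), array([0.4688, 0.3918])]
```

Call:
{"method": "move_arm", "body": {
  "plan": [
    {"delta_rot": [0,0,0],"xyz": [0.0105,-0.004,0.03],"jaw": 1},
    {"delta_rot": [0,0,0],"xyz": [0.0105,-0.004,0.065],"jaw": 1},
    {"delta_rot": [0,0,0],"xyz": [0.0105,-0.004,0.1],"jaw": 1},
    {"delta_rot": [0,0,0],"xyz": [0.0105,-0.004,0.13],"jaw": 1},
    {"delta_rot": [0,0,0],"xyz": [0.0105,-0.004,0.15],"jaw": 1},
    {"delta_rot": [0,0,0],"xyz": [0.0105,-0.004,0.165],"jaw": 1},
    {"delta_rot": [0,0,0],"xyz": [0.0105,-0.004,0.171],"jaw": 1},
    {"delta_rot": [0,0,0],"xyz": [0.0105,-0.004,0.171],"jaw": 1}
  ]
}}

```text
time_s: 12.65
tool_pos: [0.65, 0.1634, -0.0296]
tcp_rot: [[0.995, 0.104, -0.0], [0.104, -0.995, -0.0], [-0.0, 0.0, -1.0]]
wrist_force: [-1.4, -0.1, 0.2]
gripper_width: 0.0854
gripper_force: 0.0
```

Call:
{"method": "move_arm", "body": {
  "plan": [
    {"delta_rot": [0,0,0],"xyz": [0,0,0],"jaw": 1},
    {"delta_rot": [0,0,0],"xyz": [0,0,0],"jaw": 0.8},
    {"delta_rot": [0,0,0],"xyz": [0,0,0],"jaw": 0.4},
    {"delta_rot": [0,0,0],"xyz": [0,0,0],"jaw": 0.4},
    {"delta_rot": [0,0,0],"xyz": [0,0,0],"jaw": 0.4},
    {"delta_rot": [0,0,0],"xyz": [0,0,0],"jaw": 0.4}
  ]
}}

```text
time_s: 13.25
tool_pos: [0.6522, 0.1636, -0.0271]
tcp_rot: [[0.995, 0.104, 0.004], [0.104, -0.995, 0.001], [0.004, -0.0, -1.0]]
wrist_force: [-0.2, -0.2, 6.3]
gripper_width: 0.0591
gripper_force: 64.4
```

Call:
{"method": "move_arm", "body": {
  "plan": [
    {"delta_rot": [0,0,0],"xyz": [0,0,-0.04],"jaw": 0.4},
    {"delta_rot": [0,0,0],"xyz": [0,0,-0.085],"jaw": 0.4},
    {"delta_rot": [0,0,0],"xyz": [0,0,-0.13],"jaw": 0.4},
    {"delta_rot": [0,0,0],"xyz": [0,0,-0.175],"jaw": 0.4},
    {"delta_rot": [0,0,0],"xyz": [0,0,-0.215],"jaw": 0.4},
    {"delta_rot": [0,0,0],"xyz": [0,0,-0.235],"jaw": 0.4}
  ]
}}

```text
time_s: 13.85
tool_pos: [0.6521, 0.1637, 0.2113]
tcp_rot: [[0.995, 0.104, 0.008], [0.104, -0.995, 0.001], [0.008, -0.0, -1.0]]
wrist_force: [0.3, 0.3, -0.5]
gripper_width: 0.0587
gripper_force: 64.4
```

Call:
{"method": "move_arm", "body": {
  "plan": [
    {"delta_rot": [0,0,0],"xyz": [-0.012,-0.035,0],"jaw": 0.4},
    {"delta_rot": [0,0,0],"xyz": [-0.025,-0.075,0],"jaw": 0.4},
    {"delta_rot": [0,0,0],"xyz": [-0.04,-0.115,0],"jaw": 0.4},
    {"delta_rot": [0,0,0],"xyz": [-0.05,-0.14,0],"jaw": 0.4},
    {"delta_rot": [0,0,0],"xyz": [-0.05,-0.14,0.03],"jaw": 0.4},
    {"delta_rot": [0,0,0],"xyz": [-0.05,-0.14,0.07],"jaw": 0.4},
    {"delta_rot": [0,0,0],"xyz": [-0.05,-0.14,0.1],"jaw": 0.4},
    {"delta_rot": [0,0,0],"xyz": [-0.05,-0.14,0.12],"jaw": 0.4}
  ]
}}

```text
time_s: 14.65
tool_pos: [0.5832, 0.2966, 0.082]
tcp_rot: [[0.995, 0.104, -0.005], [0.104, -0.995, -0.002], [-0.005, 0.001, -1.0]]
wrist_force: [-0.3, -0.4, -0.5]
gripper_width: 0.0594
gripper_force: 64.4
```

Call:
{"method": "move_arm", "body": {
  "plan": [
    {"delta_rot": [0,0,0],"xyz": [0,0,0],"jaw": 0.4},
    {"delta_rot": [0,0,0],"xyz": [0,0,0],"jaw": 0.4},
    {"delta_rot": [0,0,0],"xyz": [0,0,0],"jaw": 0.85},
    {"delta_rot": [0,0,0],"xyz": [0,0,0],"jaw": 0.85},
    {"delta_rot": [0,0,0],"xyz": [0,0,0],"jaw": 0.85},
    {"delta_rot": [0,0,0],"xyz": [0,0,-0.04],"jaw": 0.85},
    {"delta_rot": [0,0,0],"xyz": [0,0,-0.08],"jaw": 0.85},
    {"delta_rot": [0,0,0],"xyz": [0,0,-0.12],"jaw": 0.85}
  ]
}}

```text
time_s: 15.45
tool_pos: [0.5855, 0.2973, 0.2073]
tcp_rot: [[0.995, 0.104, 0.0], [0.104, -0.995, 0.0], [0.0, -0.0, -1.0]]
wrist_force: [-0.1, 0.6, -0.5]
gripper_width: 0.0724
gripper_force: 0.0
```

Run:
```python
from h import *
from cell import snapshot
import cv2
go((.66,-.165,.20,25))
p=camera_params("wrist");w=snapshot("wrist");cv2.imwrite("pics/w6.png",w)
g=cv2.cvtColor(w,cv2.COLOR_BGR2GRAY)
for r in g[40:330:11,60:560:6]: print("".join(" .:-=+*#%@"[min(9,int(v)//26)] for v in r))
```

```text
t 15.45 p [0.5855 0.2973 0.2073] yaw 6.0 w 0.0724
xyz [0.0261 0.4675 0.0072] rot [ -0.  -0. -19.]
#-:::::::::::::::::::::::::::::::::::::::::::::::::::::::::::-+*#%%%%%%%%%%%%%%#####
#*::::::::::::::::::::::::::::::::::::::-:::::::::::::::::::::::::::::::::::-=+*#%##
##::::::::::::::::::::::::-:::::::::::::::::::::::::::::::::::::::::::::::::::::::::
##::::::::::::::::::::::::::::::::::::::::::::::::::::::::::::::::::::::::::::::::::
##::::::::::::::::::::::::::::::::::::::::::::::::::::::::::::::::::::::::::::::::::
##-::::::::::::::::-:::::::::::::::::::::::::::::::::::::::::::::::::-::::::::::::::
##*::::::::::::::::::::::::::::::::::::::::-::::::::::::::::::::::::::::::::::::::::
###:::::::::::::::::::::::::::::::::::::::::::::::::::::::::::::::::::::::::::::::::
#%%::::::::::::*+++======-------:::::::::::::::::::::::::::::::::::::-::::::::::::::
%%%-:::::::::::++:::::::---==+=+++++*+**+++++++++++++++++::::::::::::::::::::::-::::
%%#=:::::::::::-*::.:..:.::++*#**#*+**=*+%@@%%%%--:-:.:++:::::::::::::::::::::::::::
%%%#::::::::::::*:::.:.::.:++####+*@@+##*%@%%%%%+++=.::+=-:::::::::
[... 591 characters left out ...]
::::::-::::::::::::::
.*###-:::::::::::-*:::::.:..+-:.@@@@#*=-------=--=-:::-::: --:::::::::::::::::::::::
.=###=::::::::::::*:::::.:.--:  @@@@@++=---==------:.:-::: .--.:::::::::::::::::::::
..####::::::::::::+-::... --.   **#****=--=+******=:.:-:::  .:--.:::::::::::::::::::
..-###::::::::::-:=+.:...--. .  ++++++++-:++++++++::.:::::   ..-:..:::-=:::::::::-=+
:..###::::::::::::-=.....:-... .:::::::::::::::::::::::::: .. .-......**::::-=*****+
@...##-:.... ..:::..........   ::::::::::::::::::::::-::::: . ...  .. .:-=*......:::
...:+#:......  .......... ... :::::::::::::::::::::::+-:::::..... ...... . . ......:
:::#.........  ..:........ ...:::::::::::::::::::::::+:.::::.. .........:....  ....
```

Call:
{"method": "move_arm", "body": {
  "plan": [
    {"delta_rot": [0,0,0],"xyz": [0.005,0.048,0],"jaw": 0.85},
    {"delta_rot": [0,0,0],"xyz": [0.01,0.096,0],"jaw": 0.85},
    {"delta_rot": [0,0,0],"xyz": [0.015,0.144,0],"jaw": 0.85},
    {"delta_rot": [0,0,-5],"xyz": [0.02,0.192,0],"jaw": 0.85},
    {"delta_rot": [0,0,-10],"xyz": [0.02,0.24,0],"jaw": 1},
    {"delta_rot": [0,0,-15],"xyz": [0.02,0.288,0],"jaw": 1},
    {"delta_rot": [0,0,-19],"xyz": [0.02,0.336,0],"jaw": 1},
    {"delta_rot": [0,0,-19],"xyz": [0.02,0.384,0],"jaw": 1}
  ]
}}

```text
time_s: 16.3
tool_pos: [0.6457, -0.0845, 0.2064]
tcp_rot: [[0.906, 0.423, 0.002], [0.423, -0.906, -0.0], [0.001, 0.001, -1.0]]
wrist_force: [0.7, 0.2, -0.9]
gripper_width: 0.0849
gripper_force: 0.0
```

```bash
python3 -c "
from h import *
go((.655,-.165,.20,25),(.655,-.165,.13,25))"
```

```text
t 16.3 p [ 0.6457 -0.0845  0.2064] yaw 25.0 w 0.0849
xyz [-0.0256  0.0768  0.0064] rot [ 0.1 -0.1  0. ]
xyz [-0.0257  0.0768  0.0764] rot [ 0.1 -0.1  0. ]
```

Call:
{"method": "move_arm", "body": {
  "plan": [
    {"delta_rot": [0,0,0],"xyz": [-0.014,0.04,0],"jaw": 1},
    {"delta_rot": [0,0,0],"xyz": [-0.0256,0.075,0],"jaw": 1},
    {"delta_rot": [0,0,0],"xyz": [-0.0256,0.075,0.03],"jaw": 1},
    {"delta_rot": [0,0,0],"xyz": [-0.0256,0.075,0.05],"jaw": 1},
    {"delta_rot": [0,0,0],"xyz": [-0.0256,0.075,0.06],"jaw": 1},
    {"delta_rot": [0,0,0],"xyz": [-0.0256,0.075,0.06],"jaw": 1},
    {"delta_rot": [0,0,0],"xyz": [-0.0256,0.075,0.06],"jaw": 1},
    {"delta_rot": [0,0,0],"xyz": [-0.0256,0.075,0.06],"jaw": 1}
  ]
}}

```text
time_s: 17.1
tool_pos: [0.6552, -0.1613, 0.1476]
tcp_rot: [[0.906, 0.423, 0.003], [0.423, -0.906, -0.001], [0.002, 0.002, -1.0]]
wrist_force: [0.5, -0.2, 0.8]
gripper_width: 0.0855
gripper_force: 0.0
```

Run:
```python
from h import *
from cell import snapshot
import cv2
go((.672,-.178,.14,25))
p=camera_params("wrist");w=snapshot("wrist");cv2.imwrite("pics/w7.png",w)
g=cv2.cvtColor(w,cv2.COLOR_BGR2GRAY)
print("   cols from 200 step 4, rows from 90 step 8")
for r in g[90:290:8,200:450:4]: print("".join(" .:-=+*#%@"[min(9,int(v)//26)] for v in r))
pts=[(a,b,.06) for a in(-.025,.025) for b in(-.025,.025)]
# fit yaw/xy of tall top: predict its pixels for the top-camera estimate
K=p["K"]
for X in((.672,-.178,115),):
  c,s_=np.cos(np.radians(X[2])),np.sin(np.radians(X[2]))
  for a,b,z in pts+[(.075,-.025,.026),(.075,.025,.026)]:
    P=np.array([X[0]+c*a-s_*b,X[1]+s_*a+c*b,z]);q=p["orientation"].T@(P-p["xyz"]);print(a,b,(K[0,0]*q[0]/-q[2]+K[0,2]).round(),(K[1,1]*q[1]/q[2]+K[1,2]).round())
```

```text
t 17.1 p [ 0.6552 -0.1613  0.1476] yaw 25.0 w 0.0855
xyz [0.0082 0.0222 0.0076] rot [ 0.1 -0.1 -0. ]
   cols from 200 step 4, rows from 90 step 8
-:::::::::::::::::-:-:-:-:::::-:-::-*%%%#######%#%%%%%*-:::-:::
:-:-::::-::::::--:---::-:::-:----:--::::+##########%%%%%%%*-::-
::::--::--::::-:::--:-:::-------:-::::::::::+#######%%%%%%%%%%+
:::-::::::-:-:--::-::-::-::-:::-::::::::::::::::+#####%%%%%%%%%
::::::-::::-:::::::-::::::::-:-:-:::::::::::::::::::+###%%%%%%%
::-::::::--:::::-::::-::::::-:-:::::::::::::::::::::::::+#%%%%%
::-:::::--::::--:::::---::::--::::::::::::::::::::::::::::::*%%
---:-::::::::--::---::::-::::::::::::::::::::::::::::::::::::::
-:::::--:-:-::::::=@@@@@@@@@@@@*++++++++*****-:::::::::::::::::
::-:::::--::--:-::=@@@@@@@@@@@@#@@@@@@@@@@@@@+:::::::::::::::::
::::--:::-:::::----@@@@@@@@@@@@*@@@@@@@@@@@@@+:::::::::::::::::
::-:---::--::-::---@@@@@@@@@@@@*@@@@@@@@@@@@@=:::::::::::::::--
-:-:-::-:::-:::---:%@@@@@@@@@@@*@@@@@@@@@@@@@=:::::::::::--::-:
--:::::-:::::::::::#@@@@@@@@@@@#@@@@@@@@@@@@@=-::::::::--::::-:
-::-:::::::::--:::..:..........=@@@@@@@@@@@@@-:::::::--::::-:--
--:--::::-:-:...................::-==--:::....:::-::-:::--:::::
::--:::::-:::.......................::.......::---:-:::::-::::-
::::::::---::................................:---::-:-:----::-:
:::::--:::::........................::::::.:::--:--:---:::--:::
::-::--::::.........................:::::::--::::--:-:--::::-:-
:--::-:::.............................:-:::--:::-:::::-:::-:--:
::---:. .....::::........................-:%%%#=----::-:...---:
:--- .  ....:::::::.....................::%%%%%%%%%%#+-: . .---
--..     :::::::::::::................::-#%%%%%%%%%%%%%-..  .:-
:   . . .:::::::::::::::............::-:+%%%%%%%%%%%%%%. .. ...
-0.025 -0.025 380.0 155.0
-0.025 0.025 377.0 210.0
0.025 -0.025 322.0 155.0
0.025 0.025 322.0 210.0
0.075 -0.025 270.0 150.0
0.075 0.025 273.0 200.0
```

Call:
{"method": "move_arm", "body": {
  "plan": [
    {"delta_rot": [0,0,0],"xyz": [0.0094,0.0225,0.02],"jaw": 1},
    {"delta_rot": [0,0,0],"xyz": [0.0094,0.0225,0.055],"jaw": 1},
    {"delta_rot": [0,0,0],"xyz": [0.0094,0.0225,0.09],"jaw": 1},
    {"delta_rot": [0,0,0],"xyz": [0.0094,0.0225,0.12],"jaw": 1},
    {"delta_rot": [0,0,0],"xyz": [0.0094,0.0225,0.138],"jaw": 1},
    {"delta_rot": [0,0,0],"xyz": [0.0094,0.0225,0.148],"jaw": 1},
    {"delta_rot": [0,0,0],"xyz": [0.0094,0.0225,0.152],"jaw": 1},
    {"delta_rot": [0,0,0],"xyz": [0.0094,0.0225,0.152],"jaw": 1}
  ]
}}

```text
time_s: 17.95
tool_pos: [0.6728, -0.178, -0.0055]
tcp_rot: [[0.907, 0.422, 0.002], [0.422, -0.907, -0.001], [0.001, 0.001, -1.0]]
wrist_force: [-0.5, -0.1, 0.1]
gripper_width: 0.0853
gripper_force: 0.0
```

Call:
{"method": "move_arm", "body": {
  "plan": [
    {"delta_rot": [0,0,0],"xyz": [0,0,0],"jaw": 1},
    {"delta_rot": [0,0,0],"xyz": [0,0,0],"jaw": 0.8},
    {"delta_rot": [0,0,0],"xyz": [0,0,0],"jaw": 0.4},
    {"delta_rot": [0,0,0],"xyz": [0,0,0],"jaw": 0.4},
    {"delta_rot": [0,0,0],"xyz": [0,0,0],"jaw": 0.4},
    {"delta_rot": [0,0,0],"xyz": [0,0,0],"jaw": 0.4}
  ]
}}

```text
time_s: 18.55
tool_pos: [0.673, -0.1782, -0.0051]
tcp_rot: [[0.907, 0.422, 0.002], [0.422, -0.907, -0.001], [0.002, 0.002, -1.0]]
wrist_force: [0.6, -0.1, 3.2]
gripper_width: 0.0493
gripper_force: 64.6
```

Call:
{"method": "move_arm", "body": {
  "plan": [
    {"delta_rot": [0,0,0],"xyz": [0,0,-0.04],"jaw": 0.4},
    {"delta_rot": [0,0,0],"xyz": [0,0,-0.085],"jaw": 0.4},
    {"delta_rot": [0,0,0],"xyz": [0,0,-0.13],"jaw": 0.4},
    {"delta_rot": [0,0,0],"xyz": [0,0,-0.175],"jaw": 0.4},
    {"delta_rot": [0,0,0],"xyz": [0,0,-0.205],"jaw": 0.4},
    {"delta_rot": [0,0,0],"xyz": [0,0,-0.215],"jaw": 0.4}
  ]
}}

```text
time_s: 19.15
tool_pos: [0.6741, -0.1785, 0.2137]
tcp_rot: [[0.907, 0.422, 0.007], [0.422, -0.907, -0.003], [0.005, 0.006, -1.0]]
wrist_force: [-0.3, 0.7, 0.6]
gripper_width: 0.0493
gripper_force: 64.0
```

Call:
{"method": "move_arm", "body": {
  "plan": [
    {"delta_rot": [0,0,-7.5],"xyz": [0.005,-0.048,0],"jaw": 0.4},
    {"delta_rot": [0,0,-15],"xyz": [0.01,-0.097,0],"jaw": 0.4},
    {"delta_rot": [0,0,-22.5],"xyz": [0.016,-0.145,0],"jaw": 0.4},
    {"delta_rot": [0,0,-30],"xyz": [0.021,-0.194,0],"jaw": 0.4},
    {"delta_rot": [0,0,-37.5],"xyz": [0.026,-0.243,0],"jaw": 0.4},
    {"delta_rot": [0,0,-45],"xyz": [0.032,-0.291,0],"jaw": 0.4},
    {"delta_rot": [0,0,-52.5],"xyz": [0.037,-0.34,0],"jaw": 0.4},
    {"delta_rot": [0,0,-60],"xyz": [0.043,-0.389,0],"jaw": 0.4}
  ]
}}

```text
time_s: 19.95
tool_pos: [0.5442, 0.1944, 0.2058]
tcp_rot: [[0.083, 0.997, -0.004], [0.997, -0.083, -0.001], [-0.001, -0.004, -1.0]]
wrist_force: [-0.1, 1.1, 1.0]
gripper_width: 0.0495
gripper_force: 63.8
```

Call:
{"method": "move_arm", "body": {
  "plan": [
    {"delta_rot": [0,0,-5],"xyz": [0.04,-0.018,0],"jaw": 0.4},
    {"delta_rot": [0,0,-11],"xyz": [0.075,-0.033,0],"jaw": 0.4},
    {"delta_rot": [0,0,-11],"xyz": [0.0895,-0.0393,0],"jaw": 0.4},
    {"delta_rot": [0,0,-11],"xyz": [0.0895,-0.0393,0],"jaw": 0.4},
    {"delta_rot": [0,0,-11],"xyz": [0.0895,-0.0393,0],"jaw": 0.4}
  ]
}}

```text
time_s: 20.45
tool_pos: [0.5151, 0.2846, 0.2071]
tcp_rot: [[-0.103, 0.995, -0.002], [0.995, 0.103, -0.002], [-0.002, -0.002, -1.0]]
wrist_force: [0.6, -0.1, -0.7]
gripper_width: 0.0491
gripper_force: 63.9
```

```bash
python3 -c "
from h import *
print(arm.state()['gripper_force'])
go((.515,.285,.2,96),(.515,.285,.06,96))"
```

```text
63.88150334358215
t 20.45 p [0.5151 0.2846 0.2071] yaw 95.9 w 0.0491
xyz [ 0.0005 -0.0001  0.0071] rot [-0.1  0.1 -0.1]
xyz [0.0007 0.0002 0.1471] rot [-0.1  0.1 -0.1]
```

Call:
{"method": "move_arm", "body": {
  "plan": [
    {"delta_rot": [0,0,0],"xyz": [0,0,0.045],"jaw": 0.4},
    {"delta_rot": [0,0,0],"xyz": [0,0,0.09],"jaw": 0.4},
    {"delta_rot": [0,0,0],"xyz": [0,0,0.125],"jaw": 0.4},
    {"delta_rot": [0,0,0],"xyz": [0,0,0.143],"jaw": 0.4},
    {"delta_rot": [0,0,0],"xyz": [0,0,0.147],"jaw": 0.4},
    {"delta_rot": [0,0,0],"xyz": [0,0,0.147],"jaw": 0.4},
    {"delta_rot": [0,0,0],"xyz": [0,0,0.147],"jaw": 0.7},
    {"delta_rot": [0,0,0],"xyz": [0,0,0.147],"jaw": 0.75}
  ]
}}

```text
time_s: 21.25
tool_pos: [0.5174, 0.286, 0.0638]
tcp_rot: [[-0.103, 0.995, 0.004], [0.995, 0.103, 0.001], [0.001, 0.004, -1.0]]
wrist_force: [-0.6, 0.5, 0.1]
gripper_width: 0.0643
gripper_force: 0.0
```

Call:
{"method": "move_arm", "body": {
  "plan": [
    {"delta_rot": [0,0,0],"xyz": [0,0,0],"jaw": 0.75},
    {"delta_rot": [0,0,0],"xyz": [0,0,-0.02],"jaw": 0.75},
    {"delta_rot": [0,0,0],"xyz": [0,0,-0.06],"jaw": 0.75},
    {"delta_rot": [0,0,0],"xyz": [0,0,-0.105],"jaw": 0.75},
    {"delta_rot": [0,0,0],"xyz": [0,0,-0.14],"jaw": 0.7},
    {"delta_rot": [0,0,0],"xyz": [0,0,-0.147],"jaw": 0.6},
    {"delta_rot": [0,0,0],"xyz": [0,0,-0.147],"jaw": 0.6},
    {"delta_rot": [0,0,0],"xyz": [0,0,-0.147],"jaw": 0.6}
  ]
}}

```text
time_s: 22.05
tool_pos: [0.5144, 0.2854, 0.2071]
tcp_rot: [[-0.104, 0.995, -0.002], [0.995, 0.104, -0.001], [-0.001, -0.002, -1.0]]
wrist_force: [-0.3, -0.7, -0.0]
gripper_width: 0.0512
gripper_force: 0.0
```

Run:
```python
from h import *
from cell import snapshot
import cv2
go((.444,.023,.20,120),(.444,.023,.15,120))
p=camera_params("wrist");w=snapshot("wrist");cv2.imwrite("pics/w8.png",w)
g=cv2.cvtColor(w,cv2.COLOR_BGR2GRAY)
for r in g[0:300:11,60:560:6]: print("".join(" .:-=+*#%@"[min(9,int(v)//26)] for v in r))
```

```text
t 22.05 p [0.5144 0.2854 0.2071] yaw 96.0 w 0.0512
xyz [-0.2536 -0.0973  0.0074] rot [ -0.1   0.  -24. ]
xyz [-0.2536 -0.0972  0.0574] rot [ -0.1   0.  -24. ]
=:::::::::::::-::-::::*+***#****************************+++++++==-------:::::::::::#
=====:::::::::::::::::**::::::::::::::::::.:.:::::.:::::::---======+++***+*:::::::-%
:-=======-::::::::::::+#:::.::::.::::::.::::::::::.::.::::::::::::::::.::+*:::::::#%
:-:::-=======-::::::::=#:::::::::::::::::::::::::::::::.:::::::::::.:::::#+::::::-%%
:::::::::-=====..:::::-*::::::::::::.::..:.::::::::::::.::.::::::::::::::*-:-::::#%%
::::-::-:::::--::::::--*:::::::-***************************+---:::::::::-*:-:--:-%%%
:--::::::::-:::-:-:::-:*=::::::-**#######%%%%%%#%%##%%#####====:::::::::**:-::::%%%%
:::-:::::::::::------:-*+:::::::**#######%#%%%%%%%%#%######===-:::::::::#=::::::%%#*
-::::::::::--:--:-::-:-**:::::::**#####@@@@@@@@@@@@@@@@@@##===::::::::::*:::-::#%*+=
:::-:-::-::-:-:::-::--:+#:::::::**#####@@@@@@@@@@@@@@@@@@@#===:::::::::=*:-::-:%%++.
:::::::-:::--:::-:--:---#:::::::**####=@@@@@@@@@@@@@@@@@@@*===:::::::::#+-:::-#%%+-.
::-::-
[... 738 characters left out ...]
::::-*::--%%%%:-:::-
........:.....:.:.--:-:..=::::::::::::::::::::::::::::::::::::::::::++:-:*%%%=--::-:
................:.:.....:-::::::::::::::::::::::::::::::::::::::::::*-:::%%%+:::::::
......:....:::...::::::::-:::::::::.::::::::::::::::::.:::::::::::::*:::#%%%:::::---
......:::::::::::::::::::::::::.:-. ::::-=========+++=.:-:-++++******:-:%%%+::::-***
.:-:::::::::::::::::::::::::::.:-:. :::::::::::::::-::. --..-::---:::--*%%%.::::+***
::::::::::::::::::::::::::::..--:   ::::::::-::-:--:-:  .--..::--::::::%%%#.::::****
::::::::::::::::::::::::::.....:: . -:::::::::---:-:::...-......:--:-:*%%%:::::=****
:::::::::::::::.................   :::-:--::::---::-:-. . ....... .: . ....::::*****
```

All three pieces of rubbish are in the bin. Now the scraper.

Call:
{"method": "move_arm", "body": {
  "plan": [
    {"delta_rot": [0,0,-4],"xyz": [-0.045,-0.017,0],"jaw": 0.6},
    {"delta_rot": [0,0,-10],"xyz": [-0.09,-0.034,0],"jaw": 0.6},
    {"delta_rot": [0,0,-17],"xyz": [-0.135,-0.051,0],"jaw": 0.6},
    {"delta_rot": [0,0,-24],"xyz": [-0.18,-0.068,0],"jaw": 0.6},
    {"delta_rot": [0,0,-24],"xyz": [-0.22,-0.084,0.02],"jaw": 0.6},
    {"delta_rot": [0,0,-24],"xyz": [-0.2536,-0.097,0.04],"jaw": 0.6},
    {"delta_rot": [0,0,-24],"xyz": [-0.2536,-0.097,0.06],"jaw": 0.6},
    {"delta_rot": [0,0,-24],"xyz": [-0.2536,-0.097,0.067],"jaw": 0.6}
  ]
}}

```text
time_s: 22.9
tool_pos: [0.4414, 0.0228, 0.1371]
tcp_rot: [[-0.497, 0.868, -0.008], [0.868, 0.497, 0.001], [0.005, -0.007, -1.0]]
wrist_force: [-0.2, 0.2, -0.2]
gripper_width: 0.0513
gripper_force: 0.0
```

Call:
{"method": "move_arm", "body": {
  "plan": [
    {"delta_rot": [0,0,0],"xyz": [0,0,0],"jaw": 0.6},
    {"delta_rot": [0,0,0],"xyz": [0,0,0],"jaw": 0.6},
    {"delta_rot": [0,0,0],"xyz": [0,0,0],"jaw": 0.6}
  ]
}}

```text
time_s: 23.2
tool_pos: [0.4462, 0.024, 0.1424]
tcp_rot: [[-0.501, 0.866, 0.002], [0.866, 0.501, -0.0], [-0.001, 0.001, -1.0]]
wrist_force: [0.5, -0.4, 0.2]
gripper_width: 0.0511
gripper_force: 0.0
```

Run:
```python
from h import *
from cell import snapshot
import cv2,pickle
go((.444,.023,.14,120))
p=camera_params("wrist");w=snapshot("wrist");cv2.imwrite("pics/w9.png",w);pickle.dump(p,open("w9.pkl","wb"))
g=cv2.cvtColor(w,cv2.COLOR_BGR2GRAY)
print("cols 180+4k rows 0+8k")
for i,r in enumerate(g[0:340:8,180:480:4]): print("%3d"%(i*8),"".join(" .:-=+*#%@"[min(9,int(v)//26)] for v in r))
```

```text
t 23.2 p [0.4462 0.024  0.1424] yaw 120.0 w 0.0511
xyz [ 0.0003 -0.0024  0.0024] rot [0.1 0.  0. ]
cols 180+4k rows 0+8k
  0 +=+++==++==++==+++=++=+++++=+=++++=++++++++++++=++++++=+++=++=========:::-=
  8 +++++==++++++++++++++++++++=+++++++++++++++++++++++++=+++++++=+++========-:
 16 ++++++++++++=++++++++++++++++++++++++=++==++++=++++++++++++++++++++++======
 24 ++++++++++++++++++++++++++++++++++++++++++++++++++++++++++++++++++++++++===
 32 -+++++++++++++++++++++++++++++++++++++++++++++++++++++++++++++++++++++==+++
 40 ---=++++++++++++++++++++++++++++++++++++++++++++++++++=++++++++++++++++++++
 48 ------=++++++++++++++++++++++++++++++++++++++++++++++++++++++++++++++++++++
 56 =-------=++++++++++++++++++++++++++++++++++++++++++++++++++++++++++++++++++
 64 +++=--------+++++++++++++++++++++++++++++++++++++++++++++++++++++++++++++++
 72 ==++++=-------=++++++++++++++++++++++++++++++++++++++++++++++++++++++++++++
 80 =====++++---------=++++++++++++++++++++++++++++++++++++++++++++++++++++++++
 88 =======+++++----------=++++++++++++++++++++++++++++++++++++++++++++++++++++
 96 ==========++++-
[... 1760 characters left out ...]
-+++:....+++++++++===============++.....+++-..=++----=+++++*
280 ++++++++++=::::-*#-:....++++++++++++===========+++:....-**-::::=----+++++**
288 -+++++++::::-::::+-:...=+++++++++++++++=======++++=...:-=.:::-=:::+=-++**=-
296 ::===-::::::::::::::..:++++++++++++++++++++++++++++:..:::::::..:.:.::-=+:::
304 ::.:::::::::.::.::::..=+++++++++++++++++++++++++++++..:..:::..:::::::::::..
312 ::::::::.::.::::::::.-++++++++++++++++++++++++++++++-.:.::::.:.:..:::::::.:
320 :::::::::::::.:.::::.++++++++++++++++++++++++++++++++.:::::::::::::::::::::
328 ::::::::::::::::::::=++++++++++++++++++++++++++++++++=:::::::.:::::::::::::
336 :::::::::::::::.::.::++++++++++++++++++++++++++++++++::.::::.::.:::::::::::
```

View pics/w9.png

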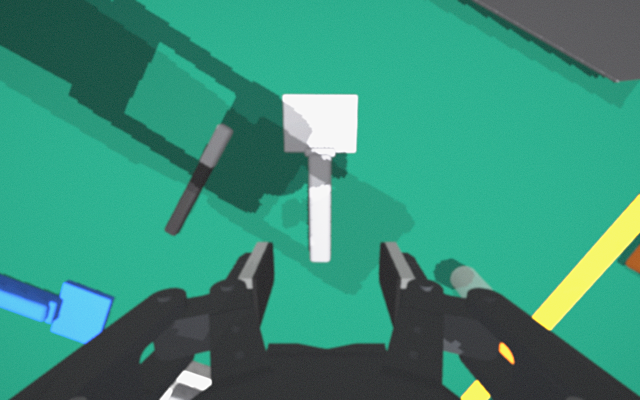

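The view shows the grey scraper with its blade edge at row 95 (cols 282–357) and its handle end at row 262 (cols 310–330), in line with the tool. The blue look-alike is separate, at the lower left.

Run:
```python
from h import *
import pickle
p=pickle.load(open("w9.pkl","rb"))
t=px("",319.5,95,.008,p);e=px("",320,262,.024,p);a=px("",319,153,.008,p)
L,Rr=px("",282.5,95,.008,p),px("",357.5,95,.008,p)
d=t-e;yaw=np.degrees(np.arctan2(d[1],d[0]))
print(t,e,np.hypot(*d[:2]),yaw,"blade",np.hypot(*(t-a)[:2]),np.hypot(*(L-Rr)[:2]))
m=(t+e)/2;print("mid",m)
q=px("",290,75,.0,p)
go((m[0],m[1],.1424,yaw))
```

```text
[0.39825854 0.09325734 0.008     ] [ 0.48246086 -0.05255746  0.024     ] 0.16838049133496844 120.00474777035305 blade 0.055502116951104255 0.07203020654642377
mid [0.4403597  0.02034994 0.016     ]
t 23.25 p [0.4463 0.0239 0.1425] yaw 120.0 w 0.0513
xyz [-0.0001 -0.007   0.0001] rot [0.1 0.1 0. ]
```

Call:
{"method": "move_arm", "body": {
  "plan": [
    {"delta_rot": [0,0,0],"xyz": [0,-0.0055,0.03],"jaw": 0.6},
    {"delta_rot": [0,0,0],"xyz": [0,-0.0055,0.065],"jaw": 0.6},
    {"delta_rot": [0,0,0],"xyz": [0,-0.0055,0.1],"jaw": 0.6},
    {"delta_rot": [0,0,0],"xyz": [0,-0.0055,0.13],"jaw": 0.6},
    {"delta_rot": [0,0,0],"xyz": [0,-0.0055,0.15],"jaw": 0.6},
    {"delta_rot": [0,0,0],"xyz": [0,-0.0055,0.162],"jaw": 0.6},
    {"delta_rot": [0,0,0],"xyz": [0,-0.0055,0.168],"jaw": 0.6},
    {"delta_rot": [0,0,0],"xyz": [0,-0.0055,0.17],"jaw": 0.6}
  ]
}}

```text
time_s: 24.05
tool_pos: [0.4412, 0.0208, -0.0282]
tcp_rot: [[-0.5, 0.866, 0.001], [0.866, 0.5, -0.0], [-0.0, 0.001, -1.0]]
wrist_force: [-0.1, -0.0, -0.2]
gripper_width: 0.0515
gripper_force: 0.0
```

Call:
{"method": "move_arm", "body": {
  "plan": [
    {"delta_rot": [0,0,0],"xyz": [0,0,0],"jaw": 0.6},
    {"delta_rot": [0,0,0],"xyz": [0,0,0.003],"jaw": 0.6},
    {"delta_rot": [0,0,0],"xyz": [0,0,0.003],"jaw": 0.6},
    {"delta_rot": [0,0,0],"xyz": [0,0,0.003],"jaw": 0.6},
    {"delta_rot": [0,0,0],"xyz": [0,0,0.003],"jaw": 0.6}
  ]
}}

```text
time_s: 24.55
tool_pos: [0.4408, 0.0206, -0.0312]
tcp_rot: [[-0.499, 0.866, 0.001], [0.866, 0.499, -0.0], [-0.0, 0.0, -1.0]]
wrist_force: [-0.5, 0.5, -1.0]
gripper_width: 0.0515
gripper_force: 0.0
```

```bash
python3 -c "
from h import *
go((.4404,.0203,-.033,120));print(arm.state()['wrist_force'])"
```

```text
t 24.55 p [ 0.4408  0.0206 -0.0312] yaw 120.0 w 0.0515
xyz [-0.0001 -0.0005  0.0018] rot [ 0.  0. -0.]
[-0.46526678  0.50278402 -0.97088217]
```

Call:
{"method": "move_arm", "body": {
  "plan": [
    {"delta_rot": [0,0,0],"xyz": [0,0,0.002],"jaw": 0.6},
    {"delta_rot": [0,0,0],"xyz": [0,0,0.004],"jaw": 0.6},
    {"delta_rot": [0,0,0],"xyz": [0,0,0.006],"jaw": 0.6},
    {"delta_rot": [0,0,0],"xyz": [0,0,0.006],"jaw": 0.6},
    {"delta_rot": [0,0,0],"xyz": [0,0,0.006],"jaw": 0.6}
  ]
}}

```text
time_s: 25.05
tool_pos: [0.4403, 0.0207, -0.0377]
tcp_rot: [[-0.499, 0.866, -0.0], [0.866, 0.499, 0.0], [0.0, -0.0, -1.0]]
wrist_force: [0.3, 0.3, 0.8]
gripper_width: 0.0512
gripper_force: 0.0
```

Call:
{"method": "move_arm", "body": {
  "plan": [
    {"delta_rot": [0,0,0],"xyz": [0,0,0],"jaw": 0.4},
    {"delta_rot": [0,0,0],"xyz": [0,0,0],"jaw": 0.3},
    {"delta_rot": [0,0,0],"xyz": [0,0,0],"jaw": 0.2},
    {"delta_rot": [0,0,0],"xyz": [0,0,0],"jaw": 0.1},
    {"delta_rot": [0,0,0],"xyz": [0,0,0],"jaw": 0.1},
    {"delta_rot": [0,0,0],"xyz": [0,0,0],"jaw": 0.1}
  ]
}}

```text
time_s: 25.65
tool_pos: [0.4409, 0.0206, -0.0372]
tcp_rot: [[-0.499, 0.866, 0.001], [0.866, 0.499, -0.0], [-0.0, 0.001, -1.0]]
wrist_force: [-0.2, -0.1, 2.4]
gripper_width: 0.0208
gripper_force: 60.4
```

Call:
{"method": "move_arm", "body": {
  "plan": [
    {"delta_rot": [0,0,0],"xyz": [0,0,-0.015],"jaw": 0.1},
    {"delta_rot": [0,0,0],"xyz": [0,0,-0.04],"jaw": 0.1},
    {"delta_rot": [0,0,0],"xyz": [0,0,-0.07],"jaw": 0.1},
    {"delta_rot": [0,0,0],"xyz": [0,0,-0.1],"jaw": 0.1},
    {"delta_rot": [0,0,0],"xyz": [0,0,-0.12],"jaw": 0.1}
  ]
}}

```text
time_s: 26.15
tool_pos: [0.441, 0.0206, 0.0841]
tcp_rot: [[-0.499, 0.866, 0.002], [0.866, 0.499, -0.0], [-0.001, 0.001, -1.0]]
wrist_force: [-0.2, -0.3, -1.2]
gripper_width: 0.021
gripper_force: 60.0
```

Call:
{"method": "move_arm", "body": {
  "plan": [
    {"delta_rot": [0,0,7],"xyz": [-0.02,-0.008,0],"jaw": 0.1},
    {"delta_rot": [0,0,14],"xyz": [-0.045,-0.017,0],"jaw": 0.1},
    {"delta_rot": [0,0,21],"xyz": [-0.07,-0.026,0],"jaw": 0.1},
    {"delta_rot": [0,0,28],"xyz": [-0.095,-0.035,0],"jaw": 0.1},
    {"delta_rot": [0,0,35],"xyz": [-0.12,-0.045,0],"jaw": 0.1},
    {"delta_rot": [0,0,42],"xyz": [-0.145,-0.054,0],"jaw": 0.1},
    {"delta_rot": [0,0,49.5],"xyz": [-0.17,-0.063,0],"jaw": 0.1},
    {"delta_rot": [0,0,57],"xyz": [-0.199,-0.074,0],"jaw": 0.1}
  ]
}}

```text
time_s: 26.95
tool_pos: [0.4749, -0.189, 0.0816]
tcp_rot: [[0.459, 0.888, -0.002], [0.888, -0.459, 0.001], [0.0, -0.002, -1.0]]
wrist_force: [0.9, -0.1, -0.9]
gripper_width: 0.0209
gripper_force: 60.0
```

Call:
{"method": "move_arm", "body": {
  "plan": [
    {"delta_rot": [0,0,7],"xyz": [-0.022,0.016,0],"jaw": 0.1},
    {"delta_rot": [0,0,14],"xyz": [-0.044,0.032,0],"jaw": 0.1},
    {"delta_rot": [0,0,21],"xyz": [-0.066,0.049,0],"jaw": 0.1},
    {"delta_rot": [0,0,28],"xyz": [-0.088,0.065,0],"jaw": 0.1},
    {"delta_rot": [0,0,35],"xyz": [-0.11,0.082,0],"jaw": 0.1},
    {"delta_rot": [0,0,42],"xyz": [-0.132,0.098,0],"jaw": 0.1},
    {"delta_rot": [0,0,49.5],"xyz": [-0.154,0.114,0],"jaw": 0.1},
    {"delta_rot": [0,0,56.8],"xyz": [-0.1705,0.1265,0],"jaw": 0.1}
  ]
}}

```text
time_s: 27.75
tool_pos: [0.5103, -0.3992, 0.0814]
tcp_rot: [[0.995, 0.101, -0.001], [0.101, -0.995, 0.001], [-0.001, -0.001, -1.0]]
wrist_force: [0.2, 0.1, -1.2]
gripper_width: 0.021
gripper_force: 60.0
```

Call:
{"method": "move_arm", "body": {
  "plan": [
    {"delta_rot": [0,0,0],"xyz": [0,0,0],"jaw": 0.1},
    {"delta_rot": [0,0,0],"xyz": [0,0,0],"jaw": 0.1},
    {"delta_rot": [0,0,0],"xyz": [0,0,0],"jaw": 0.1},
    {"delta_rot": [0,0,0],"xyz": [0,0,0],"jaw": 0.1},
    {"delta_rot": [0,0,0],"xyz": [0,0,0],"jaw": 0.1},
    {"delta_rot": [0,0,0],"xyz": [0,0,0],"jaw": 0.1}
  ]
}}

```text
time_s: 28.35
tool_pos: [0.511, -0.3975, 0.0827]
tcp_rot: [[0.994, 0.108, 0.0], [0.108, -0.994, 0.0], [0.0, 0.0, -1.0]]
wrist_force: [-0.3, 0.4, -1.1]
gripper_width: 0.0209
gripper_force: 60.0
```

Run:
```python
from h import *
from cell import snapshot
import cv2,pickle
print(arm.state()['gripper_force'])
go((.511,-.398,.08,6.2),(.511,-.398,-.033,6.2))
p=camera_params("wrist");w=snapshot("wrist");cv2.imwrite("pics/w10.png",w);pickle.dump(p,open("w10.pkl","wb"))
g=cv2.cvtColor(w,cv2.COLOR_BGR2GRAY)
print("cols 100+5k rows 0+8k")
for i,r in enumerate(g[0:300:8,100:500:5]): print("%3d"%(i*8),"".join(" .:-=+*#%@"[min(9,int(v)//26)] for v in r))
```

```text
59.97453331947327
t 28.35 p [ 0.511  -0.3975  0.0827] yaw 6.2 w 0.0209
xyz [-0.0001  0.0005  0.0027] rot [ 0. -0.  0.]
xyz [-1.000e-04  5.000e-04  1.157e-01] rot [ 0. -0.  0.]
cols 100+5k rows 0+8k
  0 ::::::::::::::-:::::::::::::-::::-:::::-::-::::::-::::::::---:::::::::-::-::::::
  8 :-:::::::::::--:::-:::::::::::::::::::::---::::--::::::-::::-:::::::::::-:::::::
 16 -::-:::-:-::-:-:::--:::--::---::-::::-:::-:::-:-:--:---::-:-:-::-:-:::::-:::::::
 24 :::::::::::::::::::::::::::::-:::::::::-:::-:--::::::-::----::::::-:::::::::::::
 32 ::::-:::-:::-::-::--:::-:-:::---::-::::-:--::-:::::::-::--:::-::-:::---::----:::
 40 -:::::::::-:::::::::::-:::----:::-::-:-:::-:-:-::-::::--:--::--:::-::::-::::::-:
 48 ::--:::::--:--::--:::::::-:::--:::::::-:::------::---::::::-:::-----::::-::::-:-
 56 :-:-:*%%%%%%%%%%%%%%%%%%%%%%%%%%@%%%%%%%@%@@@@@@@@%%%%%%%%%-:::::-:-::--:::::-::
 64 -:::--%::===========+==+====++++@:+++++++++++++*+--==---+-@::--:---:-:::::::::-:
 72 -:::::%-:%%%%%%%%%%@%%%@@@@@%**************+++++++++++++++*++++:-:::-:::-:::-:-:
 80 --:-::%*:+%%%%%%%%@%%%%@@@@@#############*******
[... 1627 characters left out ...]
:-:-::---:---:---:-:
240 --:::-:::::#*:####*++++-:######*--=----------+-:--=--++=+:.:-:----:-----:-:----:
248 :---:::::::-#:+###*+++*=:=######--=-----.::----:--:--=+-+-::---------:--::-----:
256 ---:-:::::::#:-####++++=:+####*---=...-- :---:---:::--..#--:------:-----:----::-
264 :-::::::::::#-:####+++++::%##=----:..--: -::-----:..--...------::---:---:::--:::
272 -:-:::::::::**:####+++++::#=------...--: :----:--:..--:..:-::--:::--:::-:--:::--
280 ::::::::::::-#:+###*++++::-=----.... ..: ::-:----:..-....  ::::---:::::-::-:::::
288 :::::::::::::#::####+......:---......... :-:-----:.. .......:-::.......--:::--:-
296 :::::::::::::#-:##-........ ..  .... ... :::-----:... . . ...............:::-:--
```

Run:
```python
from h import *
import pickle
p=pickle.load(open("w10.pkl","rb"))
for z in(.125,.128): 
  a,b=px("",238,74,z,p),px("",412,74,z,p);print(a,b,np.hypot(*(a-b)[:2]),"mid est",(a+b)/2-.085*np.array([.994,.108,0]))
# tray rim: left wall outer, divider, far edge
print([px("",u,v,.018,p)[:2].round(4) for u,v in((127,57),(392,57),(261,57),(160,264))])
```

```text
[ 0.59086666 -0.35279637  0.125     ] [ 0.59874809 -0.4250994   0.125     ] 0.0727313208961051 mid est [ 0.51031738 -0.39812788  0.125     ]
[ 0.59062686 -0.35361455  0.128     ] [ 0.59833989 -0.42437273  0.128     ] 0.07117732312591393 mid est [ 0.50999338 -0.39817364  0.128     ]
[array([ 0.6022, -0.2431]), array([ 0.6231, -0.4345]), array([ 0.6128, -0.3399]), array([ 0.4374, -0.261 ])]
```

Call:
{"method": "move_arm", "body": {
  "plan": [
    {"delta_rot": [0,0,0],"xyz": [0,0.0005,0.025],"jaw": 0.1},
    {"delta_rot": [0,0,0],"xyz": [0,0.0005,0.05],"jaw": 0.1},
    {"delta_rot": [0,0,0],"xyz": [0,0.0005,0.075],"jaw": 0.1},
    {"delta_rot": [0,0,0],"xyz": [0,0.0005,0.093],"jaw": 0.1},
    {"delta_rot": [0,0,0],"xyz": [0,0.0005,0.105],"jaw": 0.1},
    {"delta_rot": [0,0,0],"xyz": [0,0.0005,0.111],"jaw": 0.1},
    {"delta_rot": [0,0,0],"xyz": [0,0.0005,0.114],"jaw": 0.1},
    {"delta_rot": [0,0,0],"xyz": [0,0.0005,0.114],"jaw": 0.1}
  ]
}}

```text
time_s: 29.2
tool_pos: [0.5114, -0.399, -0.031]
tcp_rot: [[0.994, 0.107, 0.001], [0.107, -0.994, -0.001], [0.001, 0.001, -1.0]]
wrist_force: [1.0, 0.2, -0.6]
gripper_width: 0.0212
gripper_force: 60.0
```

Call:
{"method": "move_arm", "body": {
  "plan": [
    {"delta_rot": [0,0,0],"xyz": [0,0,0.001],"jaw": 0.1},
    {"delta_rot": [0,0,0],"xyz": [0,0,0.001],"jaw": 0.1},
    {"delta_rot": [0,0,0],"xyz": [0,0,0.001],"jaw": 0.1},
    {"delta_rot": [0,0,0],"xyz": [0,0,0.001],"jaw": 0.1}
  ]
}}

```text
time_s: 29.6
tool_pos: [0.5112, -0.3988, -0.032]
tcp_rot: [[0.994, 0.107, 0.001], [0.107, -0.994, -0.001], [0.0, 0.001, -1.0]]
wrist_force: [0.4, 0.3, -1.4]
gripper_width: 0.0207
gripper_force: 60.0
```

Call:
{"method": "move_arm", "body": {
  "plan": [
    {"delta_rot": [0,0,0],"xyz": [0,0,0.001],"jaw": 0.1},
    {"delta_rot": [0,0,0],"xyz": [0,0,0.001],"jaw": 0.3},
    {"delta_rot": [0,0,0],"xyz": [0,0,0.001],"jaw": 0.45},
    {"delta_rot": [0,0,0],"xyz": [0,0,0.001],"jaw": 0.45},
    {"delta_rot": [0,0,0],"xyz": [0,0,0.001],"jaw": 0.45},
    {"delta_rot": [0,0,0],"xyz": [0,0,-0.01],"jaw": 0.45},
    {"delta_rot": [0,0,0],"xyz": [0,0,-0.03],"jaw": 0.45},
    {"delta_rot": [0,0,0],"xyz": [0,0,-0.06],"jaw": 0.45}
  ]
}}

```text
time_s: 30.4
tool_pos: [0.5096, -0.3973, 0.0267]
tcp_rot: [[0.994, 0.107, -0.003], [0.107, -0.994, 0.003], [-0.003, -0.003, -1.0]]
wrist_force: [-0.7, -0.2, 1.0]
gripper_width: 0.0387
gripper_force: 0.0
```

Call:
{"method": "move_arm", "body": {
  "plan": [
    {"delta_rot": [0,0,0],"xyz": [0,0,-0.04],"jaw": 0.45},
    {"delta_rot": [0,0,0],"xyz": [0,0,-0.08],"jaw": 0.45},
    {"delta_rot": [0,0,0],"xyz": [0,0,-0.12],"jaw": 0.45},
    {"delta_rot": [0,0,0],"xyz": [0,0,-0.15],"jaw": 0.45},
    {"delta_rot": [0,0,0],"xyz": [0,0,-0.15],"jaw": 0.45},
    {"delta_rot": [0,0,0],"xyz": [0,0,-0.15],"jaw": 0.45},
    {"delta_rot": [0,0,0],"xyz": [0,0,-0.15],"jaw": 0.45},
    {"delta_rot": [0,0,0],"xyz": [0,0,-0.15],"jaw": 0.45}
  ]
}}

```text
time_s: 31.2
tool_pos: [0.5098, -0.3974, 0.175]
tcp_rot: [[0.994, 0.107, -0.003], [0.107, -0.994, 0.003], [-0.003, -0.003, -1.0]]
wrist_force: [-0.6, -0.3, 0.5]
gripper_width: 0.0384
gripper_force: 0.0
```

Run:
```python
from h import *
from cell import snapshot
import cv2,pickle
s=arm.state();print(s['tool_pos'],s['gripper_width'],s['wrist_force'])
p=camera_params("wrist");w=snapshot("wrist");cv2.imwrite("pics/w11.png",w);pickle.dump(p,open("w11.pkl","wb"))
g=cv2.cvtColor(w,cv2.COLOR_BGR2GRAY)
print("cols 170+3k rows 50+6k")
for i,r in enumerate(g[50:270:6,170:400:3]): print("%3d"%(50+i*6),"".join(" .:-=+*#%@"[min(9,int(v)//26)] for v in r))
# change against the first pictures, outside the moved things
a=cv2.imread("pics/scene0.png");b=snapshot("scene");d=cv2.absdiff(a,b).max(2)
for n,(u0,v0,u1,v1) in dict(tube=(290,235,315,280),roller=(195,170,235,222),blue=(240,120,275,165),purple=(465,165,500,195),pen=(295,170,342,188)).items(): print(n,d[v0:v1,u0:u1].mean().round(1))
```

```text
[ 0.50979733 -0.3974456   0.17500947] 0.03839256935685055 [-0.61985494 -0.28918293  0.4959399 ]
cols 170+3k rows 50+6k
 50 ::-::::::-::-::-:-:-::::--:::-::--:::::--::-:-::::-:-:--:-:-:-::----::-:-::-:
 56 -::::-:::----:-:--:-::---:--::-::::::-::-:------:::-:--:--:---::::::::::::-::
 62 :---:::---:::::-:::::--:::::-:--::--:-:::::-:--:-::::-----:--:::::::::::::::-
 68 :-:-=++++++++++++*+*+***************#****###############%########**#*:::::--:
 74 ::::+%+============================+@*===================---=------%#::::::--
 80 -::-=%+:%@%@@%@@@@@@@@@@@@@@@@@@@@@@@#@@@@@@@@@@@@@@@@@%%%%%%%%%%%*#*:::::::-
 86 ::::-%#:*%%@@%@@@@@@@@@@@@@@@@@@@@@@%##@@@@@@@@@@@@@%%%%%%%%%%%%%%=%*::::::::
 92 :---:#%:=%%%%@%@@%@@@@@@@@@@@@@@@@@@%%%@@@@@@@@@@@%%%%%%%%%%%%%%%%+%*::::::::
 98 -:--:*%--%%@@@%@@%@@@@@@@@@@@@@@@@@@@%%@@%#%%%%%#****************%=%+::::::::
104 -::-:=%+-%%%%@%@%%@@@@@@@@@@@@@@@@@@%%*@@@%%%%##****************#%-%=::::::::
110 -:-::-%#:#%%%@%@%%@@@@@@@@@@@@@@@@@@%%*@@@#%#*******************#%+%=::::::::
116 :-:-::#%:*%%%%###%%%%%#%%%%%%%%@@@@@%@*@@@#********##***********#%=%=::::::
[... 1402 characters left out ...]
:::::::::=#:+#####*+*+*+=:########---=---------------=-=++++++++=+.:..:----:
230 ::::::::::-%==#####*+++*+=:+%######=-----------=++:-===--+++++++%#%---:-::---
236 :::::::::::#+-######++++++:+%%###=-=--=-=----+++++-====-=+++++++%#%-:--:-::-:
242 :::::::::::**:######++++++:=%%*------: :=+++++++++-====-++++++++=+.:----:--:-
248 :::::::::::+#:+#####+++++++#+=-------..-#*++++++++======++++++++== .-------:-
254 :::::::::::=#-=###########+--...----...+*%%+++++++++++++++++++++=-...--=-...:
260 ::::::::::::#=----------:--:...:---:.  =--------------------------  .:----...
266 ::::::::::::==========:::::.. :---:.   :+++++-------:------------:. ..:---:..
tube 3.6
roller 28.8
blue 33.1
purple 3.6
pen 7.8
```

Run:
```python
from h import *
import pickle
p=pickle.load(open("w11.pkl","rb"));q=pickle.load(open("w1.pkl","rb"))
a,b,e=px("",297,98,.012,p),px("",362.5,98,.012,p),px("",328,251,.028,p)
print("blade",a,b,np.hypot(*(a-b)[:2]),"handle end",e,"len",np.hypot(*((a+b)/2-e)[:2]))
c,s=np.cos(np.radians(6.2)),np.sin(np.radians(6.2))
for P in(a,b,e): d=P[:2]-[.506,-.3505];print("tray frame",(c*d[0]+s*d[1]).round(4),(-s*d[0]+c*d[1]).round(4))
print("roller now",px("",229,134,.034,p),"before",px("",240,128,.034,q))
```

```text
blade [ 0.58876135 -0.35869967  0.012     ] [ 0.59613032 -0.4270242   0.012     ] 0.06872075986636522 handle end [ 0.42571454 -0.40927067  0.028     ] len 0.1675367704437067
tray frame 0.0814 -0.0171
tray frame 0.0813 -0.0858
tray frame -0.0862 -0.0498
roller now [ 0.54614292 -0.29506589  0.034     ] before [ 0.54747663 -0.29541379  0.034     ]
```

The scraper lies flat inside the compartment and the roller hasn't moved. Handing in.

```bash
python3 -c "
from cell import arm
print(arm.finish_job())"
```

```text
the job is handed in; nothing more can be done
None
```

I handed the job in at about 31 s: all three pieces of rubbish are in the grey bin, the scraper lies flat in the foam block's old compartment with its blade away from the robot, and the roller and tube show no sign of having moved.

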